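Lay out the rivet-setting station

TASK

Get the bench ready for setting rivets: put the square steel bench block in the middle of the granite slab and stand the stemmed steel die upright, stem up, on the middle of the block. Put the tall tin of rivets on the middle of the cork coaster nearer the slab and the short wide tin on the middle of the other coaster, and stand the maul on its head on the bench half-way between the two coasters, in line with them. Keep the open tins upright, and leave the wooden creaser on the slab and the awl where they lie.

Things in the scene. Friction and masses are not known exactly. Their poses are not given: they have to be found in the camera images.
- slab: Dark granite tooling slab, fixed to the bench, 160 (x) by 150 (y) by 30 mm high. Origin at the centre of its underside on the bench, so its top is 30 mm above the origin; z up. It stands either on the right or on the left of the pair of coasters.
- coaster_a: Round cork coaster, 84 mm across, 8 mm thick, fixed to the bench; of the two coasters the left one as seen from the robot (larger y). Origin at the centre of its underside, top 8 mm above it. Its own -y axis points to the centre of coaster_b, 210 mm away.
- coaster_b: Round cork coaster like coaster_a (84 mm across, 8 mm thick, fixed), the right one of the two (smaller y). Origin at the centre of its underside.
- block_mid (a point): Loose square steel bench block, 55 by 55 mm and 25 mm high, 0.4 to 0.7 kg; the point is its centre, 12.5 mm above its underside; x and y are square to its side faces, z up.
- die_mid (a point): Loose steel setting die, standing: round foot 36 mm across and 16 mm high, above it a round stem 20 mm across up to the full height of 45 mm. The point is on its axis half-way up, 22.5 mm above its underside; z up along the stem.
- tall_tin_mid (a point): Loose tall narrow round aluminium tin, open at the top and full of copper rivets (its filling is one solid with it), 44 mm across, 65 mm high. The point is on its axis half-way up, 32.5 mm above its underside; z up.
- short_tin_mid (a point): Loose short wide round aluminium tin, open at the top and full of copper rivets (one solid with it), 62 mm across, 38 mm high. The point is on its axis half-way up, 19 mm above its underside; z up.
- maul_mid (a point): Loose maul standing on its head: round white plastic head 54 mm across and 70 mm high at the bottom, above it a dark wooden handle 28 mm across up to the full height of 163 mm, about 0.5 kg. The point is on its axis half-way up, 81.5 mm above its underside (on the handle); z up.
- creaser_mid (a point): Loose flat wooden creaser, 12 by 100 by 6 mm, lying on the slab along its far edge, centred 66 mm from the slab's centre; to be left alone. The point is its centre, y along its length.
- awl_mid (a point): Loose awl lying crosswise on the bench beyond the slab and the coasters, dark wooden haft 22 mm thick, about 105 mm long in all; to be left alone. The point is near its middle, 11 mm above the bench, y along its length towards the steel point.
Not all that is in view belongs to the job. What is shaped like the part that bears die_mid but purple is not meant.

How it is judged (in metres and radians):
At the end, for the whole second after the job is handed in: Upright (0.1 rad) and resting: block within 15 mm of the slab's centre, die within 10 mm of the block's, tall tin within 13 mm of the centre of the coaster nearer the slab, short tin likewise on the other, maul on the bench within 15 mm of half-way between the coasters, along and across (horizontal distance between block_mid and slab below 0.015 m and height (world z) of block_mid between 0.0375 and 0.0475 m and angle between each of block_mid, die_mid, maul_mid's own z axis and vertical below 0.1 rad and horizontal distance between die_mid and block_mid below 0.01 m and height (world z) of die_mid between 0.0725 and 0.0825 m and ((y of slab in the frame of coaster_a above 0 m and horizontal distance between tall_tin_mid and coaster_a below 0.013 m and height (world z) of tall_tin_mid between 0.0355 and 0.0455 m and angle between each of tall_tin_mid, short_tin_mid's own z axis and vertical below 0.1 rad and horizontal distance between short_tin_mid and coaster_b below 0.013 m and height (world z) of short_tin_mid between 0.022 and 0.032 m) or (y of slab in the frame of coaster_a below 0 m and horizontal distance between tall_tin_mid and coaster_b below 0.013 m and height (world z) of tall_tin_mid between 0.0355 and 0.0455 m and angle between each of tall_tin_mid, short_tin_mid's own z axis and vertical below 0.1 rad and horizontal distance between short_tin_mid and coaster_a below 0.013 m and height (world z) of short_tin_mid between 0.022 and 0.032 m)) and y of maul_mid in the frame of coaster_a between -0.12 and -0.09 m and x of maul_mid in the frame of coaster_a between -0.015 and 0.015 m and height (world z) of maul_mid between 0.0765 and 0.0865 m); the robot touches nothing.
It fails at once if an open tin is tipped by more than 0.6 rad (angle between any of tall_tin_mid, short_tin_mid's own z axis and vertical above 0.6 rad).
It fails at once if the creaser is moved by more than 25 mm (distance of creaser_mid from where it was at the start of the episode above 0.025 m).
It fails at once if the awl is moved by more than 25 mm (distance of awl_mid from where it was at the start of the episode above 0.025 m).
It also fails if it takes over 134 s, if anything falls off the work surface, if the arm or the gripper's body presses on something with over 40 N, if the wrist force passes 120 N, or if a joint passes its speed limit or range.

ROBOT

A 7-joint arm with a two-finger parallel gripper is mounted at the origin on the work surface. World frame = base frame: x ahead of the robot, y to its left, z up, the work surface at z = 0. Lengths are in m, angles in degrees, forces in N, time in s.
With the tool pointing down it reaches from about 0.425 to 0.875 m from the base axis. Payload 4.7 kg.
Tool frame: the origin (TCP) lies midway between the tips of the shut fingers; the grasp point (between the pads) lies 19 mm behind it; y points along the fingers, x is the direction in which the jaws open and shut, and the axes are right-handed (so a half turn about y gives the same grasp; the last joint's range is limited). The gripper opens to 87 mm and grips with 3 to 60 N. Pads are 19 mm wide; open, the fingers measure 117 mm over their backs; the gripper's body (75 mm by 190 mm) begins 51 mm behind the grasp point.
Start: joints at [-69.781, 18.392, -4.016, 83.108, 1.295, 78.541, -3.26], TCP at [0.216, 0.613, 0.223] pointing down, gripper open.
Joint ranges: [-163.93, 163.93], [-17.29, 119.83], [-79.2, 71.16], [3.27, 140.29], [-89.18, 269.18], [5.43, 117.66], [-154.24, 154.24]. Speed limits (degrees/s): [147.25, 147.25, 180, 180, 180, 180, 180].

INTERFACE

Orientations are given as [roll, pitch, yaw] about the fixed x, y, z axes, in that order (R = Rz(yaw) Ry(pitch) Rx(roll)).
In Python, from cell import env gives the robot as it stands.
- The arm moves only by the tool carry_out, never from a script. Its argument "targets" is a list of rows, each a list of 2 entries, a list of its own where there are three numbers: the shift along the tool's x, y, z in mm, then the turn, a rotation vector about the tool's x, y, z in degrees. A call has 1 to 12 rows; each row shifts and turns the commanded pose from where the row before left it, along the tool's axes as they then stand; what a row does not reach is not made up. A row lasts 1/10 s, in which the tool goes at most 50 mm and 8.59 degrees, less where a joint would pass 70% of its speed; a pose out of reach is approached as far as the arm can. A call with a gripper value outside its range is refused whole. "jaw" is the opening, from 0 (shut) to 1 (fully open), set as the call begins (left out, the last holds). The fingers move at their own pace and stop on an object; "squeeze" is the grip in N (left out, the last holds). Time passes only in rows, so rows that do not move let the fingers close. It gives the time, the measured TCP pose, the force and the opening at its end, in the units of the state.
- env.get_obs(): the state, without advancing time (a new reading comes with each control period).
- env.read_camera(name): name is "side" or "top" or "wrist"; returns the picture (480x640x3 uint8, red, green, blue); there is no depth.
- env.get_calibration(name): a dict with "fx", "fy", "cx", "cy" (pixels), "R" (3x3) and "t" (3): a world point X has camera coordinates R X + t; the wrist camera has in their place "hand_eye" (4x4, takes a point from camera to tool coordinates, whose origin is the TCP and whose axes are the tool frame's). Camera axes: x right, y down, z forward; pixel columns grow to the right and rows downward; lengths in m; the calibration is good to about 2 mm. A picture is of the moment at which its call begins: read the wrist's pose just before it. get_calibration takes no time and is no camera call.
- env.sign_off(): hands the job in, once; it reports no verdict.
Trained networks look in the newest picture that a camera, given by its name, has taken for a name from the list of things; names that differ only in an ending like _2 or _b are one class to them, and where a whole thing is asked for, a point or a joint stands for the part that bears it (a point fixed in the world has none). Each returns a list of dicts, best first, with "p" (0 to 1); they miss things now and then, are a little off and sometimes report something else, mostly with a low value. They report only what shows in the picture. A call takes as long as a camera call. They do not tell look-alikes from the thing itself.
- env.outline_of(camera, label): "mask" (480x640 bool, what is visible of it) and "xy" ([column, row] in pixels, amid what is visible of it).
The state is a dict: "time_s": time; "qpos": joint angles; "joint_velocities": joint speeds; "effort": joint torques, N m; "tool_pos": TCP position; "tool_rot": TCP orientation; "force": force on the tool from outside, world axes, zero at the start; "wrist_torque": the same for the moment, N m; "grip_width": finger opening in m.
Only numpy, scipy, OpenCV 4.12 (cv2) and the standard library are available. Lean on these libraries where they do the work, as an engineer would, in place of code of your own. Each camera call takes 0.05 s, during which the arm holds its last target.

## Working session

There is one attempt and no reset: what is moved stays moved. The work goes in short steps, Python scripts to look and compute and a tool call to move; the robot and the scene stay as the last step left them, time stands still between calls to the robot, and variables do not carry over. Pictures are saved under pics/ and viewed, and the job is handed in when it is done.

Besides the shell and the picture viewer there is one more tool, called after "Emit:" as name([rows], argument=value, ...), one row to a line, values as JSON. carry_out: Moves the arm, as the interface text tells. Its arguments: {"type":"object","properties":{"targets":{"type":"array","items":{"type":"array"}},"jaw":{"type":"number"},"squeeze":{"type":"number"}},"required":["targets"]}

```bash
ls; mkdir -p pics
python3 - <<'E'
from cell import env
import cv2
print(env.get_obs())
for c in ['side','top','wrist']:
    im=env.read_camera(c); cv2.imwrite(f'pics/{c}0.png',im[:,:,::-1])
    print(c,env.get_calibration(c))
E
```

```text
pics
{'time_s': 0.0, 'qpos': array([-69.78131338,  18.43949403,  -4.01577697,  83.17537941,
         1.29450996,  78.54305567,  -3.26112217]), 'joint_velocities': array([-0.06654125, -0.06006652,  0.01343813, -0.05106389, -0.01789021,
        0.13959105, -0.05773698]), 'effort': array([ 2.74487036e-05, -4.91286492e+01, -4.03772732e-01, -3.12525058e+01,
       -6.39067660e-02,  4.32209868e-02,  1.73617427e-04]), 'tool_pos': array([0.21587356, 0.61249761, 0.22145247]), 'tool_rot': array([-90.00535641,   0.11270716,  70.59008133]), 'force': array([-0.19180658,  0.29850939,  1.11034736]), 'wrist_torque': array([ 0.03575231, -0.0020009 , -0.02251898]), 'grip_width': 0.08713339123581208}
side {'fx': 476.57265617702956, 'fy': 476.57265617702956, 'cx': 321.0578606001668, 'cy': 229.16694800694208, 'R': array([[ 0.70261837, -0.7114937 ,  0.01020549],
       [-0.40186201, -0.40860353, -0.81948159],
       [ 0.58722599,  0.57168162, -0.57301463]]), 't': array([-0.37665389,  0.3015079 ,  0.68314844])}
top {'fx': 555.1181021996975, 'fy': 555.1181021996975, 'cx': 318.582210751683, 'cy': 240.53249396156698, 'R': array([[-0.01797459, -0.99976431,  0.0121757 ],
       [-0.99717066,  0.01703631, -0.07321507],
       [ 0.07299039, -0.01345726, -0.99724185]]), 't': array([-0.00197847,  0.54524443,  1.04326549])}
wrist {'fx': 418.2528770776518, 'fy': 418.2528770776518, 'cx': 313.97499781003967, 'cy': 235.79769882039253, 'hand_eye': array([[ 9.99999949e-01, -1.17970500e-04,  2.96251830e-04,
        -4.01762503e-04],
       [-3.17832146e-04, -2.93617752e-01,  9.55922860e-01,
        -1.62605975e-01],
       [-2.57859014e-05, -9.55922906e-01, -2.93617774e-01,
         8.10160101e-02],
       [ 0.00000000e+00,  0.00000000e+00,  0.00000000e+00,
         1.00000000e+00]])}
```

View pics/top0.png

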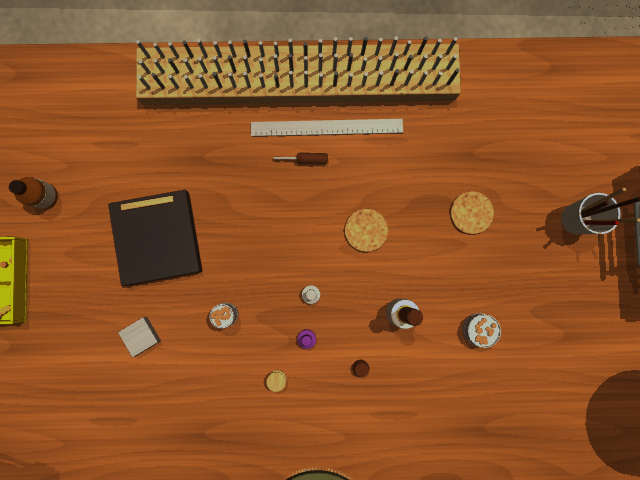

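View pics/side0.png

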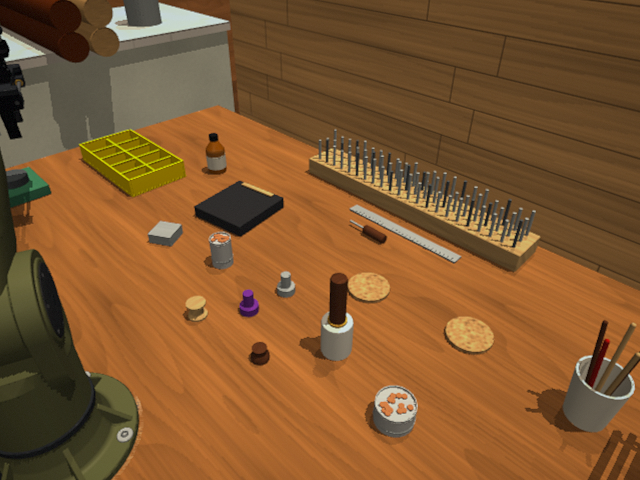

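View pics/wrist0.png

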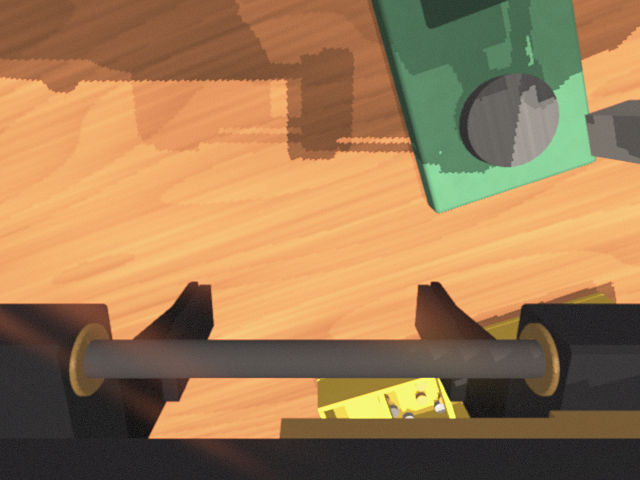

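```bash
cat > det.py <<'E'
from cell import env
import cv2,numpy as np,pickle
names=['slab','coaster_a','coaster_b','block_mid','die_mid','tall_tin_mid','short_tin_mid','maul_mid','creaser_mid','awl_mid']
out={}
ims={}
for c in ['top','side']:
    im=env.read_camera(c).copy(); ims[c]=im.copy()
    for n in names:
        r=env.outline_of(c,n)
        out[c,n]=[(d['p'],d['mask'],d['xy']) for d in r]
        print(c,n,[(round(float(d['p']),2),np.round(d['xy']).tolist(),int(d['mask'].sum())) for d in r][:4])
pickle.dump((out,ims),open('det.pkl','wb'))
E
python3 det.py
```

```text
top slab [(0.63, [153.0, 239.0], 6506)]
top coaster_a [(0.87, [366.0, 230.0], 1486), (0.56, [472.0, 212.0], 1450)]
top coaster_b [(0.87, [366.0, 230.0], 1486), (0.56, [472.0, 212.0], 1450)]
top block_mid [(0.69, [140.0, 332.0], 959)]
top die_mid [(0.85, [309.0, 293.0], 229), (0.67, [307.0, 341.0], 272)]
top tall_tin_mid [(0.57, [223.0, 314.0], 559)]
top short_tin_mid [(0.69, [482.0, 328.0], 1066), (0.43, [365.0, 227.0], 1427)]
top maul_mid [(0.76, [401.0, 311.0], 800), (0.42, [480.0, 331.0], 1038)]
top creaser_mid [(0.88, [149.0, 201.0], 341)]
top awl_mid []
side slab [(0.96, [236.0, 208.0], 2725), (0.75, [286.0, 287.0], 322), (0.22, [164.0, 234.0], 643)]
side coaster_a [(0.79, [367.0, 286.0], 981), (0.65, [470.0, 336.0], 1430)]
side coaster_b [(0.79, [367.0, 286.0], 981), (0.65, [470.0, 336.0], 1430)]
side block_mid [(0.63, [168.0, 233.0], 626)]
side die_mid [(0.89, [288.0, 287.0], 347), (0.83, [252.0, 306.0], 396)]
side tall_tin_mid [(0.93, [220.0, 248.0], 698)]
side short_tin_mid [(0.84, [396.0, 413.0], 1838)]
side maul_mid [(0.86, [338.0, 326.0], 2123)]
side creaser_mid []
side awl_mid [(0.72, [370.0, 232.0], 272), (0.52, [238.0, 208.0], 2905)]
```

```bash
cat > fit.py <<'E'
from cell import env
import cv2,numpy as np,pickle
from scipy.optimize import minimize
CAL={c:env.get_calibration(c) for c in ['top','side']}
def cyl(r,z0,z1,n=40):
    a=np.linspace(0,2*np.pi,n,endpoint=False);return np.array([[r*np.cos(t),r*np.sin(t),z] for z in(z0,z1) for t in a])
def box(a,b,z0,z1): return np.array([[i*a/2,j*b/2,z] for i in(-1,1) for j in(-1,1) for z in(z0,z1)])
M={'slab':[box(.16,.15,0,.03)],'coaster_a':[cyl(.042,0,.008)],'coaster_b':[cyl(.042,0,.008)],
'block_mid':[box(.055,.055,0,.025)],'die_mid':[cyl(.018,0,.016),cyl(.01,.016,.045)],
'tall_tin_mid':[cyl(.022,0,.065)],'short_tin_mid':[cyl(.031,0,.038)],'maul_mid':[cyl(.027,0,.07),cyl(.014,.07,.163)]}
def proj(c,X):
    k=CAL[c];P=X@np.asarray(k['R']).T+k['t'];return np.c_[k['fx']*P[:,0]/P[:,2]+k['cx'],k['fy']*P[:,1]/P[:,2]+k['cy']]
def back(c,uv,z):
    k=CAL[c];R=np.asarray(k['R']);d=R.T@np.array([(uv[0]-k['cx'])/k['fx'],(uv[1]-k['cy'])/k['fy'],1]);o=-R.T@k['t'];s=(z-o[2])/d[2];return (o+s*d)[:2]
def hulls(c,n,p,z=0):
    th=p[2] if len(p)>2 else 0;R=np.array([[np.cos(th),-np.sin(th),0],[np.sin(th),np.cos(th),0],[0,0,1]])
    return [cv2.convexHull(proj(c,X@R.T+[p[0],p[1],z]).astype(np.float32)) for X in M[n]]
def render(c,n,p,z=0,S=4):
    m=np.zeros((480*S//2*2//1,640*S),np.uint8)
    for h in hulls(c,n,p,z): cv2.fillConvexPoly(m,np.round((h+.5)*S).astype(np.int32),1)
    return cv2.resize(m.astype(np.float32),(640,480),interpolation=cv2.INTER_AREA)
def fit(masks,n,z=0,p0=None,ang=None):
    # masks: dict cam->mask
    if p0 is None:
        c=list(masks)[0];m=cv2.moments(masks[c].astype(np.uint8));p0=back(c,(m['m10']/m['m00'],m['m01']/m['m00']),z+.01)
    rect=ang is not None
    bl={c:cv2.GaussianBlur(m.astype(np.float32),(0,0),1.5) for c,m in masks.items()}
    def cost(p):
        return sum(((cv2.GaussianBlur(render(c,n,p,z),(0,0),1.5)-bl[c])**2).sum() for c in masks)
    best=None
    for a in (ang if rect else [None]):
        x0=list(p0)+([a] if rect else [])
        s=np.array([x0]+[list(np.array(x0)+np.eye(len(x0))[i]*([.008,.008,.15][i])) for i in range(len(x0))])
        r=minimize(cost,x0,method='Nelder-Mead',options=dict(initial_simplex=s,xatol=2e-4,fatol=.05,maxiter=120))
        if best is None or r.fun<best.fun: best=r
    iou={c:float((np.minimum(render(c,n,best.x,z),masks[c]).sum())/np.maximum(render(c,n,best.x,z),masks[c]).sum()) for c in masks}
    return best.x,iou
E
cat > run1.py <<'E'
from fit import *
out,ims=pickle.load(open('det.pkl','rb'))
idx={'coaster_b':1}
res={}
for n in M:
    z=0
    ang=[-.2,.1,.4] if n=='slab' else ([.3,.8] if n=='block_mid' else None)
    rr={}
    for cams in (['top'],['side'],['top','side']):
        mk={c:out[c,n][idx.get(n,0)][1] for c in cams if len(out[c,n])}
        p,i=fit(mk,n,z,ang=ang,p0=rr.get('top',[None])[:2] if 'top' in rr else None)
        rr['+'.join(cams)]=p
        print(n,cams,np.round(p,4),{k:round(v,2) for k,v in i.items()})
    res[n]=rr['top+side']
pickle.dump(res,open('res.pkl','wb'))
col=(0,255,0)
for c in ims:
    im=ims[c][:,:,::-1].copy()
    for n in M:
        for h in hulls(c,n,res[n]): cv2.polylines(im,[np.round(h*8).astype(np.int32)],True,col,1,cv2.LINE_AA,3)
    cv2.imwrite(f'pics/fit_{c}.png',cv2.resize(im[120:440,:],None,fx=1.25,fy=1.25) )
E
python3 run1.py
```

```text
slab ['top'] [0.5567 0.3016 0.17  ] {'top': 0.92}
slab ['side'] [0.5538 0.2986 0.175 ] {'side': 0.88}
slab ['top', 'side'] [0.5562 0.301  0.1652] {'top': 0.92, 'side': 0.88}
coaster_a ['top'] [ 0.5654 -0.1038] {'top': 0.98}
coaster_a ['side'] [ 0.5642 -0.1058] {'side': 0.92}
coaster_a ['top', 'side'] [ 0.565  -0.1044] {'top': 0.97, 'side': 0.91}
coaster_b ['top'] [ 0.5969 -0.3112] {'top': 0.96}
coaster_b ['side'] [ 0.594  -0.3142] {'side': 0.96}
coaster_b ['top', 'side'] [ 0.5959 -0.3125] {'top': 0.94, 'side': 0.92}
block_mid ['top'] [0.3696 0.3319 0.5097] {'top': 0.94}
block_mid ['side'] [0.3681 0.3295 0.5905] {'side': 0.92}
block_mid ['top', 'side'] [0.3694 0.3319 0.513 ] {'top': 0.94, 'side': 0.9}
die_mid ['top'] [0.4442 0.0058] {'top': 0.8}
die_mid ['side'] [0.4406 0.0023] {'side': 0.9}
die_mid ['top', 'side'] [0.4433 0.0047] {'top': 0.8, 'side': 0.85}
tall_tin_mid ['top'] [0.4078 0.1691] {'top': 0.94}
tall_tin_mid ['side'] [0.4063 0.1654] {'side': 0.92}
tall_tin_mid ['top', 'side'] [0.4077 0.1683] {'top': 0.93, 'side': 0.91}
short_tin_mid ['top'] [ 0.3703 -0.317 ] {'top': 0.96}
short_tin_mid ['side'] [ 0.3675 -0.319 ] {'side': 0.96}
short_tin_mid ['top', 'side'] [ 0.3687 -0.3182] {'top': 0.93, 'side': 0.95}
maul_mid ['top'] [ 0.4063 -0.1647] {'top': 0.89}
maul_mid ['side'] [ 0.4039 -0.1669] {'side': 0.95}
maul_mid ['top', 'side'] [ 0.4057 -0.1652] {'top': 0.89, 'side': 0.94}
```

View pics/fit_top.png

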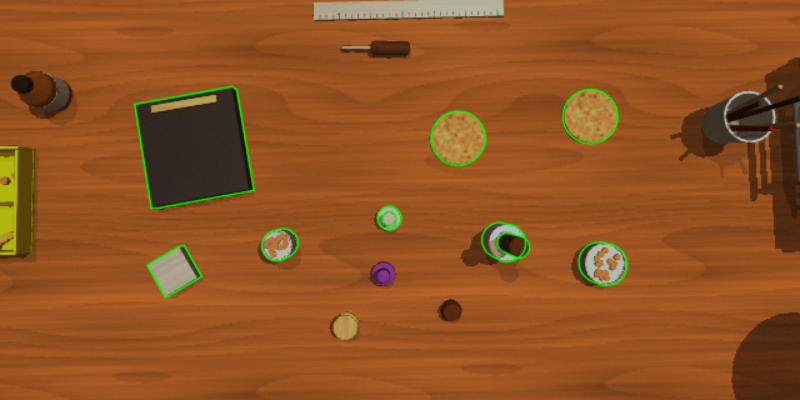

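View pics/fit_side.png

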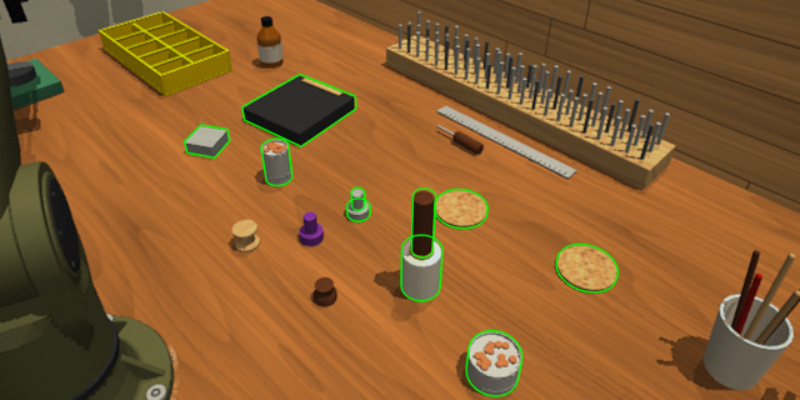

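```bash
cat > go.py <<'E'
import sys
from cell import env
import numpy as np
from scipy.spatial.transform import Rotation as Ro
o=env.get_obs();p=np.array(o['tool_pos']);R=Ro.from_euler('xyz',o['tool_rot'],degrees=True).as_matrix()
yaw=np.degrees(np.arctan2(R[1,0],R[0,0]))
print('t',round(o['time_s'],2),'pos',np.round(p,4),'rot',np.round(o['tool_rot'],2),'w',round(o['grip_width'],4),'F',np.round(o['force'],1),'q',np.round(o['qpos'],0))
for a in sys.argv[1:]:
    x,y,z,*w=map(float,a.split(','))
    T=np.array([x,y,z]); tw=w[0] if w else yaw
    # shift expressed in upright tool frame with yaw tw
    c,s=np.cos(np.radians(tw)),np.sin(np.radians(tw))
    Rt=np.c_[[c,s,0],[0,0,-1],[-s,c,0]]
    print(a,'turn about tool y',round(-(tw-yaw),1),'| then shift tool mm',np.round(Rt.T@(T-p)*1000,1))
    p=T;yaw=tw
E
python3 go.py .3694,.3319,.12,119.4
```

```text
t 1.25 pos [0.216  0.6131 0.2226] rot [-90.   -0.   70.6] w 0.0869 F [ 0.2  1.2 -0.5] q [-70.  18.  -4.  83.   1.  79.  -3.]
.3694,.3319,.12,119.4 turn about tool y -48.8 | then shift tool mm [-320.3  102.6    4.4]
```

Emit:
carry_out([
  [[0, 0, 0], [0, -8.2, 0]],
  [[0, 0, 0], [0, -8.2, 0]],
  [[0, 0, 0], [0, -8.2, 0]],
  [[0, 0, 0], [0, -8.2, 0]],
  [[0, 0, 0], [0, -8, 0]],
  [[0, 0, 0], [0, -8, 0]],
  [[0, 0, 0], [0, 0, 0]],
], jaw=1, squeeze=45)

```text
time_s: 1.95
tool_pos: [0.2161, 0.6131, 0.2226]
tool_rot: [-90.0, -0.0, 119.4]
force: [0.5, 0.5, 0.5]
grip_width: 0.0869
```

```bash
python3 go.py .3694,.3319,.12,119.4
```

```text
t 1.95 pos [0.2161 0.6131 0.2226] rot [-9.0000e+01 -1.0000e-02  1.1941e+02] w 0.0869 F [0.5 0.5 0.5] q [-65.  19. -10.  83.   3.  79.  44.]
.3694,.3319,.12,119.4 turn about tool y 0.0 | then shift tool mm [-320.2  102.6    4.5]
```

Emit:
carry_out([
  [[-32, 5, 0.4], [0, 0, 0]],
  [[-32, 5, 0.4], [0, 0, 0]],
  [[-32, 10, 0.4], [0, 0, 0]],
  [[-32, 10, 0.4], [0, 0, 0]],
  [[-32, 10, 0.4], [0, 0, 0]],
  [[-32, 12, 0.4], [0, 0, 0]],
  [[-32, 12, 0.4], [0, 0, 0]],
  [[-32, 12, 0.4], [0, 0, 0]],
  [[-32, 13, 0.4], [0, 0, 0]],
  [[-32, 13, 0.4], [0, 0, 0]],
  [[0, 0, 0], [0, 0, 0]],
  [[0, 0, 0], [0, 0, 0]],
])

```text
time_s: 3.15
tool_pos: [0.3698, 0.3319, 0.1206]
tool_rot: [-90.0, -0.0, 119.1]
force: [0.7, -0.3, 0.2]
grip_width: 0.0865
```

```bash
python3 go.py .3694,.3319,.12,119.4 .3694,.3319,.0035,119.4; python3 -c "
from cell import env
import cv2
cv2.imwrite('pics/w1.png',env.read_camera('wrist')[:,:,::-1])"
```

```text
t 3.15 pos [0.3698 0.3319 0.1206] rot [-9.0000e+01 -3.0000e-02  1.1914e+02] w 0.0865 F [ 0.7 -0.3  0.2] q [-45.   4.   0. 112.  -0.  64.  74.]
.3694,.3319,.12,119.4 turn about tool y -0.3 | then shift tool mm [0.2 0.6 0.4]
.3694,.3319,.0035,119.4 turn about tool y -0.0 | then shift tool mm [  0.  116.5   0. ]
```

View pics/w1.png

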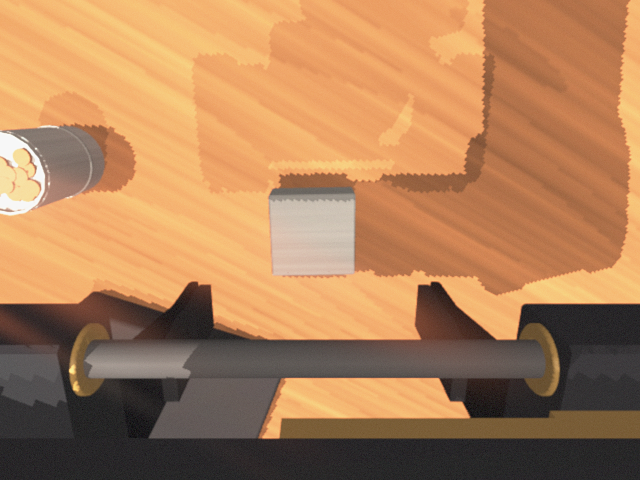

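Emit:
carry_out([
  [[0, 10, 0], [0, 0, 0]],
  [[0, 16, 0], [0, 0, 0]],
  [[0, 20, 0], [0, 0, 0]],
  [[0, 20, 0], [0, 0, 0]],
  [[0, 18, 0], [0, 0, 0]],
  [[0, 14, 0], [0, 0, 0]],
  [[0, 10, 0], [0, 0, 0]],
  [[0, 6, 0], [0, 0, 0]],
  [[0, 3, 0], [0, 0, 0]],
  [[0, 0, 0], [0, 0, 0]],
])

```text
time_s: 4.2
tool_pos: [0.3697, 0.3325, 0.0036]
tool_rot: [-90.0, -0.0, 119.4]
force: [-0.1, 0.2, -0.3]
grip_width: 0.0871
```

Emit:
carry_out([
  [[0, 0, 0], [0, 0, 0]],
  [[0, 0, 0], [0, 0, 0]],
  [[0, 0, 0], [0, 0, 0]],
  [[0, 0, 0], [0, 0, 0]],
  [[0, 0, 0], [0, 0, 0]],
  [[0, 0, 0], [0, 0, 0]],
], jaw=0)

```text
time_s: 4.8
tool_pos: [0.37, 0.3317, 0.0037]
tool_rot: [-90.0, 0.0, 119.4]
force: [1.3, -2.2, 2.3]
grip_width: 0.0547
```

Emit:
carry_out([
  [[0, -5, 0], [0, 0, 0]],
  [[0, -10, 0], [0, 0, 0]],
  [[0, -15, 0], [0, 0, 0]],
  [[0, -20, 0], [0, 6.6, 0]],
  [[0, -20, 0], [0, 6.6, 0]],
  [[0, -15, 0], [0, 6.6, 0]],
  [[0, -10, 0], [0, 0, 0]],
  [[0, -5, 0], [0, 0, 0]],
  [[0, 0, 0], [0, 0, 0]],
])

```text
time_s: 5.7
tool_pos: [0.3696, 0.3324, 0.1039]
tool_rot: [-90.0, -0.0, 99.7]
force: [0.7, -0.1, -6.8]
grip_width: 0.0541
```

```bash
python3 go.py .5562,.301,.1,99.5 .5562,.301,.034,99.5
```

```text
t 5.7 pos [0.3696 0.3324 0.1039] rot [-9.003e+01 -2.000e-02  9.971e+01] w 0.0541 F [ 0.7 -0.1 -6.8] q [-47.   5.   2. 113.  -0.  62.  55.]
.5562,.301,.1,99.5 turn about tool y 0.2 | then shift tool mm [ -61.8    3.9 -178.9]
.5562,.301,.034,99.5 turn about tool y -0.0 | then shift tool mm [ 0. 66.  0.]
```

Emit:
carry_out([
  [[-3, 0, -9], [0, 0, 0]],
  [[-6, 0, -17], [0, 0, 0]],
  [[-8, 0, -24], [0, 0, 0]],
  [[-9, 0, -26], [0, 0, 0]],
  [[-9, 0, -26], [0, 0, 0]],
  [[-9, 0, -26], [0, 0, 0]],
  [[-8, 0, -24], [0, 0, 0]],
  [[-6, 0, -17], [0, 0, 0]],
  [[-4, 0, -10], [0, 0, 0]],
  [[0, 0, 0], [0, 0, 0]],
  [[0, 0, 0], [0, 0, 0]],
])

```text
time_s: 6.8
tool_pos: [0.5554, 0.301, 0.1027]
tool_rot: [-89.9, 0.0, 99.6]
force: [-0.3, 0.0, -5.8]
grip_width: 0.0548
```

```bash
python3 go.py .5562,.301,.034,99.5; python3 -c "
from cell import env
import cv2
cv2.imwrite('pics/w2.png',env.read_camera('wrist')[:,:,::-1])"
```

```text
t 6.8 pos [0.5554 0.301  0.1027] rot [-8.987e+01  1.000e-02  9.961e+01] w 0.0548 F [-0.3  0.  -5.8] q [-37.  21.   8.  94.  -3.  65.  71.]
.5562,.301,.034,99.5 turn about tool y 0.1 | then shift tool mm [-0.1 68.7 -0.8]
```

View pics/w2.png

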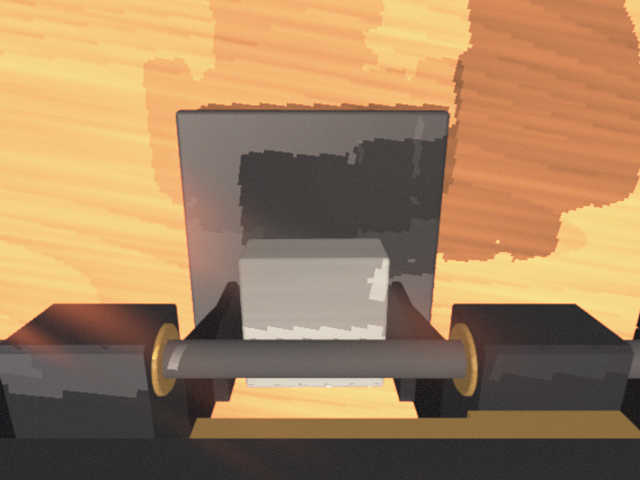

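Emit:
carry_out([
  [[0, 6, -0.8], [0, 0, 0]],
  [[0, 10, 0], [0, 0, 0]],
  [[0, 14, 0], [0, 0, 0]],
  [[0, 14, 0], [0, 0, 0]],
  [[0, 10, 0], [0, 0, 0]],
  [[0, 6, 0], [0, 0, 0]],
  [[0, 4, 0], [0, 0, 0]],
  [[0, 3, 0], [0, 0, 0]],
  [[0, 1, 0], [0, 0, 0]],
  [[0, 0, 0], [0, 0, 0]],
])

```text
time_s: 7.85
tool_pos: [0.5574, 0.3012, 0.0359]
tool_rot: [-90.0, -0.0, 99.6]
force: [-0.6, 0.0, -6.2]
grip_width: 0.0548
```

Emit:
carry_out([
  [[0, 1, 1], [0, 0, 0]],
  [[0, 1, 0], [0, 0, 0]],
  [[0, 0, 0], [0, 0, 0]],
])

```text
time_s: 8.15
tool_pos: [0.5564, 0.3011, 0.0339]
tool_rot: [-90.0, -0.0, 99.6]
force: [0.3, 0.9, -5.9]
grip_width: 0.0547
```

Emit:
carry_out([
  [[0, 0.7, 0], [0, 0, 0]],
  [[0, 0, 0], [0, 0, 0]],
])

```text
time_s: 8.35
tool_pos: [0.5564, 0.3011, 0.0339]
tool_rot: [-90.0, -0.0, 99.6]
force: [-2.4, -0.6, 1.2]
grip_width: 0.055
```

Emit:
carry_out([
  [[0, 0, 0], [0, 0, 0]],
  [[0, 0, 0], [0, 0, 0]],
  [[0, 0, 0], [0, 0, 0]],
  [[0, -2, 0], [0, 0, 0]],
  [[0, -10, 0], [0, 0, 0]],
  [[0, -20, 0], [0, 0, 0]],
  [[0, -30, 0], [0, 0, 0]],
  [[0, -40, 0], [0, 0, 0]],
  [[0, -30, 0], [0, 0, 0]],
  [[0, 0, 0], [0, 0, 0]],
], jaw=0.85)

```text
time_s: 9.35
tool_pos: [0.5594, 0.3025, 0.1717]
tool_rot: [-90.6, -0.2, 99.6]
force: [1.0, 0.3, 0.3]
grip_width: 0.0737
```

```bash
python3 go.py .4433,.0047,.12,70 .4433,.0047,.018,70;python3 -c "
from cell import env
import cv2
cv2.imwrite('pics/w3.png',env.read_camera('wrist')[:,:,::-1])"
```

```text
t 9.35 pos [0.5594 0.3025 0.1717] rot [-90.58  -0.24  99.58] w 0.0737 F [1.  0.3 0.3] q [-37.  18.   8.  90.  -3.  72.  71.]
.4433,.0047,.12,70 turn about tool y 29.6 | then shift tool mm [-319.6   51.7    7.2]
.4433,.0047,.018,70 turn about tool y -0.0 | then shift tool mm [  0. 102.   0.]
```

View pics/w3.png

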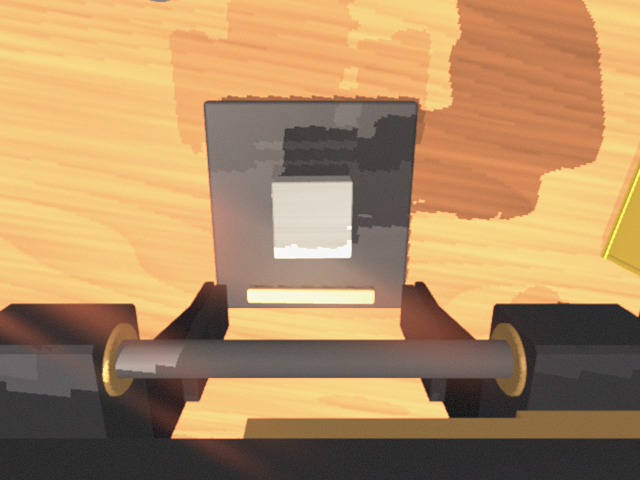

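Emit:
carry_out([
  [[0, 0, 0], [0, 5, 0]],
  [[0, 0, 0], [0, 4.6, 0]],
  [[-15, 0, 6], [0, 0, 0]],
  [[-30, 4, 12], [0, 0, 0]],
  [[-36, 4, 14], [0, 0, 0]],
  [[-36, 7, 14], [0, 0, 0]],
  [[-36, 7, 14], [0, 0, 0]],
  [[-36, 7, 14], [0, 0, 0]],
  [[-36, 8, 14], [0, 0, 0]],
  [[-36, 8, 14], [0, 0, 0]],
  [[-25, 6, 10], [0, 0, 0]],
  [[-12, 0, 4], [0, 0, 0]],
], jaw=0.7)

```text
time_s: 10.6
tool_pos: [0.4378, 0.0006, 0.1124]
tool_rot: [-89.8, 0.0, 89.8]
force: [0.2, -0.6, 0.1]
grip_width: 0.0608
```

Emit:
carry_out([
  [[0, 0, 0], [0, 0, 0]],
  [[0, 0, 0], [0, 0, 0]],
])

```text
time_s: 10.8
tool_pos: [0.4409, 0.0042, 0.1142]
tool_rot: [-90.1, -0.0, 90.1]
force: [-0.8, -0.5, 0.1]
grip_width: 0.0608
```

```bash
python3 go.py .4433,.0047,.12,90 .4433,.0047,.018,90;python3 -c "
from cell import env
import cv2
cv2.imwrite('pics/w4.png',env.read_camera('wrist')[:,:,::-1])"
```

```text
t 10.8 pos [0.4409 0.0042 0.1142] rot [-9.006e+01 -4.000e-02  9.005e+01] w 0.0608 F [-0.8 -0.5  0.1] q [-24.  -3.  20. 120.   1.  63.  85.]
.4433,.0047,.12,90 turn about tool y 0.1 | then shift tool mm [ 0.5 -5.8 -2.4]
.4433,.0047,.018,90 turn about tool y -0.0 | then shift tool mm [  0. 102.   0.]
```

View pics/w4.png

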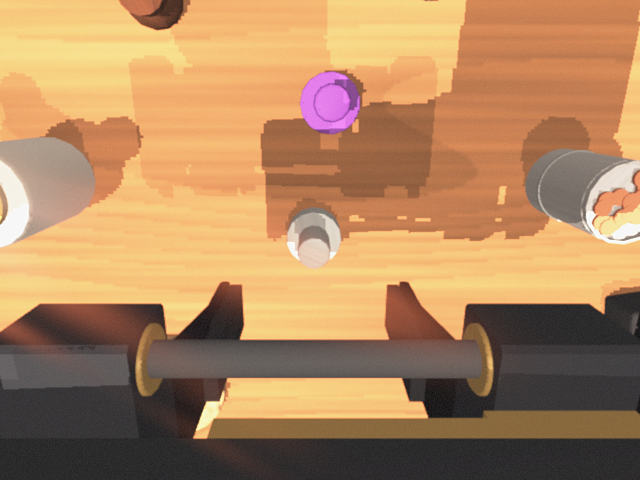

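Emit:
carry_out([
  [[0, 8, -0.7], [0, 0, 0]],
  [[0, 14, 0], [0, 0, 0]],
  [[0, 18, 0], [0, 0, 0]],
  [[0, 18, 0], [0, 0, 0]],
  [[0, 15, 0], [0, 0, 0]],
  [[0, 11, 0], [0, 0, 0]],
  [[0, 7, 0], [0, 0, 0]],
  [[0, 4, 0], [0, 0, 0]],
  [[0, 1, 0], [0, 0, 0]],
  [[0, 0, 0], [0, 0, 0]],
])

```text
time_s: 11.85
tool_pos: [0.4413, 0.003, 0.0181]
tool_rot: [-90.0, -0.0, 90.0]
force: [-0.1, -0.4, 0.4]
grip_width: 0.061
```

Emit:
carry_out([
  [[0, 0, 0], [0, 0, 0]],
  [[0, 0, 0], [0, 0, 0]],
  [[0, 0, 0], [0, 0, 0]],
  [[0, 0, 0], [0, 0, 0]],
  [[0, 0, 0], [0, 0, 0]],
  [[0, 0, 0], [0, 0, 0]],
], jaw=0, squeeze=35)

```text
time_s: 12.45
tool_pos: [0.4409, 0.003, 0.0179]
tool_rot: [-90.0, -0.0, 90.0]
force: [-1.2, 1.3, -0.0]
grip_width: 0.0209
```

Emit:
carry_out([
  [[0, -5, 0], [0, 0, 0]],
  [[0, -12, 0], [0, 0, 0]],
  [[0, -20, 0], [0, 0, 0]],
  [[0, -25, 0], [0, 0, 0]],
  [[0, -25, 0], [0, 0, 0]],
  [[0, -20, 0], [0, 0, 0]],
  [[0, -14, 0], [0, 0, 0]],
  [[0, -6, 0], [0, 0, 0]],
  [[0, 0, 0], [0, 0, 0]],
])

```text
time_s: 13.35
tool_pos: [0.4414, 0.003, 0.146]
tool_rot: [-90.1, -0.0, 90.0]
force: [-0.5, -1.6, -1.9]
grip_width: 0.0194
```

```bash
cat > look.py <<'E'
import sys
from fit import *
n=sys.argv[1];z=float(sys.argv[2]);ang=[float(sys.argv[3])] if len(sys.argv)>3 else None
mk={}
for c in ['top','side']:
    im=env.read_camera(c); r=env.outline_of(c,n)
    print(c,[(round(float(d['p']),2),np.round(d['xy']).tolist()) for d in r])
    cv2.imwrite(f'pics/look_{c}.png',im[:,:,::-1])
    if r: mk[c]=r[0]['mask']
for cams in [[c] for c in mk]+[list(mk)]:
    p,i=fit({c:mk[c] for c in cams},n,z,ang=ang); print(cams,np.round(p,4),i)
E
python3 look.py block_mid .03 .17; python3 go.py
```

```text
top [(0.69, [152.0, 236.0])]
side [(0.55, [238.0, 196.0])]
['top'] [0.5554 0.3021 0.1692] {'top': 0.9586198925971985}
['side'] [0.5508 0.3    0.2114] {'side': 0.8363537192344666}
['top', 'side'] [0.5549 0.3025 0.1442] {'top': 0.9535520672798157, 'side': 0.8283224105834961}
t 13.55 pos [0.4402 0.0029 0.144 ] rot [-8.990e+01  2.000e-02  8.999e+01] w 0.0191 F [ 0.1 -0.2 -1.8] q [-24.  -5.  20. 118.   2.  67.  85.]
```

Emit:
carry_out([
  [[12, 0, -5], [0, 0, 0]],
  [[22, 0, -9], [0, 0, 0]],
  [[30, 0, -12], [0, 0, 0]],
  [[34, 0, -13], [0, 0, 0]],
  [[34, 0, -13], [0, 0, 0]],
  [[34, 0, -13], [0, 0, 0]],
  [[34, 0, -13], [0, 0, 0]],
  [[34, 0, -13], [0, 0, 0]],
  [[30, 0, -12], [0, 0, 0]],
  [[22, 0, -9], [0, 0, 0]],
  [[12, 0, -4], [0, 0, 0]],
  [[0, 0, 0], [0, 0, 0]],
])

```text
time_s: 14.75
tool_pos: [0.5561, 0.3034, 0.1437]
tool_rot: [-89.9, -0.0, 90.2]
force: [-0.3, -0.6, -2.0]
grip_width: 0.0191
```

Emit:
carry_out([
  [[0, 0, 0], [0, 0, 0]],
  [[0, 0, 0], [0, 0, 0]],
])

```text
time_s: 14.95
tool_pos: [0.557, 0.2991, 0.1448]
tool_rot: [-90.0, 0.1, 89.9]
force: [-0.1, -0.2, -1.2]
grip_width: 0.0191
```

```bash
python3 go.py .556,.3012,.144,90 .556,.3012,.074,90;python3 -c "
from cell import env
import cv2
cv2.imwrite('pics/w5.png',env.read_camera('wrist')[:,:,::-1])"
```

```text
t 14.95 pos [0.557  0.2991 0.1448] rot [-8.998e+01  6.000e-02  8.987e+01] w 0.0191 F [-0.1 -0.2 -1.2] q [-38.  19.   9.  92.  -3.  70.  61.]
.556,.3012,.144,90 turn about tool y -0.1 | then shift tool mm [2.1 0.8 1. ]
.556,.3012,.074,90 turn about tool y -0.0 | then shift tool mm [ 0. 70.  0.]
```

View pics/w5.png

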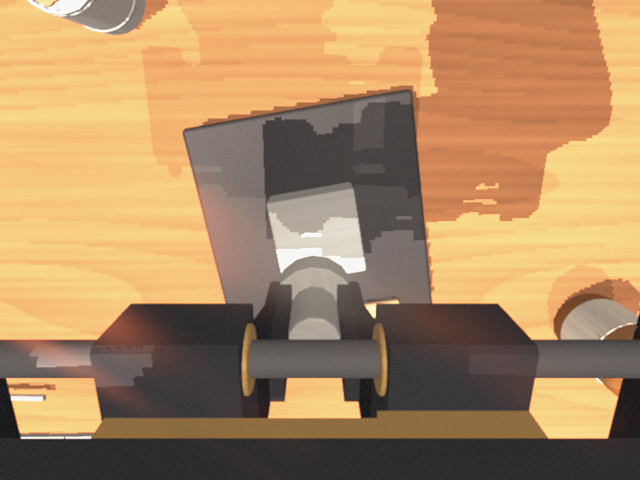

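Emit:
carry_out([
  [[0, 6, 0], [0, 0, 0]],
  [[0, 10, 0], [0, 0, 0]],
  [[0, 14, 0], [0, 0, 0]],
  [[0, 14, 0], [0, 0, 0]],
  [[0, 10, 0], [0, 0, 0]],
  [[0, 7, 0], [0, 0, 0]],
  [[0, 5, 0], [0, 0, 0]],
  [[0, 0, 0], [0, 0, 0]],
  [[0, 0, 0], [0, 0, 0]],
  [[0, 0, 0], [0, 0, 0]],
])

```text
time_s: 16.0
tool_pos: [0.5574, 0.3012, 0.0796]
tool_rot: [-90.1, -0.0, 90.0]
force: [-0.0, -0.7, -1.5]
grip_width: 0.0189
```

```bash
python3 go.py .556,.3012,.0735,90; python3 -c "
from fit import *
for c in ['side','top']:
    im=env.read_camera(c)[:,:,::-1].copy()
    cv2.imwrite(f'pics/{c}5.png',cv2.resize(im[140:300,90:290] if c=='side' else im[160:320,80:280],None,fx=4,fy=3.75))"
```

```text
t 16.0 pos [0.5574 0.3012 0.0796] rot [-9.007e+01 -4.000e-02  8.999e+01] w 0.0189 F [-0.  -0.7 -1.5] q [-38.  22.   9.  95.  -4.  63.  62.]
.556,.3012,.0735,90 turn about tool y -0.0 | then shift tool mm [-0.   6.1  1.4]
```

View pics/side5.png

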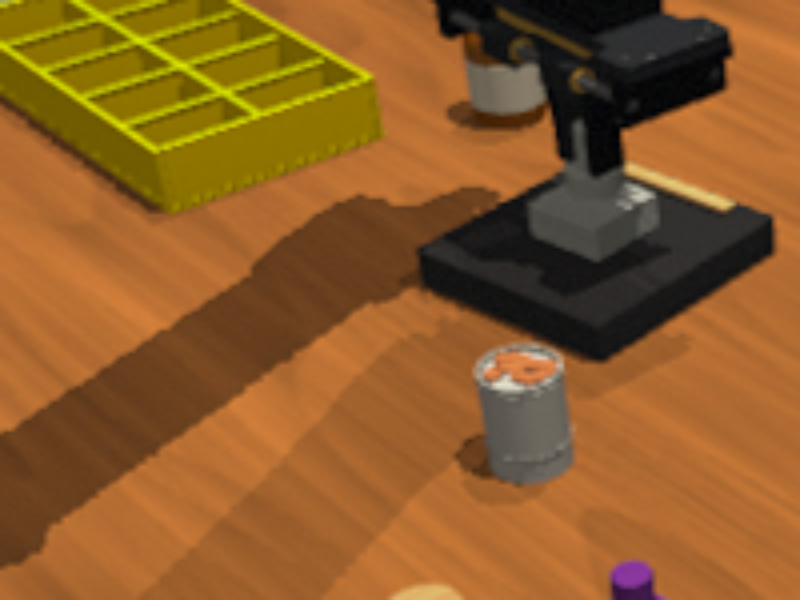

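Emit:
carry_out([
  [[0, 2, 1], [0, 0, 0]],
  [[0, 2, 0], [0, 0, 0]],
  [[0, 1.5, 0], [0, 0, 0]],
  [[0, 0.5, 0], [0, 0, 0]],
  [[0, 0, 0], [0, 0, 0]],
  [[0, 0.5, 0], [0, 0, 0]],
  [[0, 0, 0], [0, 0, 0]],
])

```text
time_s: 16.8
tool_pos: [0.5559, 0.301, 0.073]
tool_rot: [-90.0, -0.0, 90.0]
force: [-2.0, -1.2, 4.2]
grip_width: 0.0191
```

Contact. Release and rise.

Emit:
carry_out([
  [[0, 0, 0], [0, 0, 0]],
  [[0, 0, 0], [0, 0, 0]],
  [[0, 0, 0], [0, 0, 0]],
  [[0, -2, 0], [0, 0, 0]],
  [[0, -10, 0], [0, 0, 0]],
  [[0, -20, 0], [0, 0, 0]],
  [[0, -30, 0], [0, 0, 0]],
  [[0, -30, 0], [0, 0, 0]],
  [[0, -20, 0], [0, 0, 0]],
  [[0, 0, 0], [0, 0, 0]],
], jaw=0.7)

```text
time_s: 17.8
tool_pos: [0.5581, 0.3021, 0.1892]
tool_rot: [-90.4, -0.2, 90.0]
force: [0.5, 1.0, 0.5]
grip_width: 0.0607
```

```bash
python3 go.py .4075,.1675,.15,110 .4075,.1675,.025,110;python3 -c "
from cell import env
import cv2
cv2.imwrite('pics/w6.png',env.read_camera('wrist')[:,:,::-1])"
```

```text
t 17.8 pos [0.5581 0.3021 0.1892] rot [-90.39  -0.24  89.99] w 0.0607 F [0.5 1.  0.5] q [-38.  17.   9.  89.  -3.  74.  61.]
.4075,.1675,.15,110 turn about tool y -20.0 | then shift tool mm [-74.9  39.2 187.6]
.4075,.1675,.025,110 turn about tool y -0.0 | then shift tool mm [  0. 125.   0.]
```

View pics/w6.png

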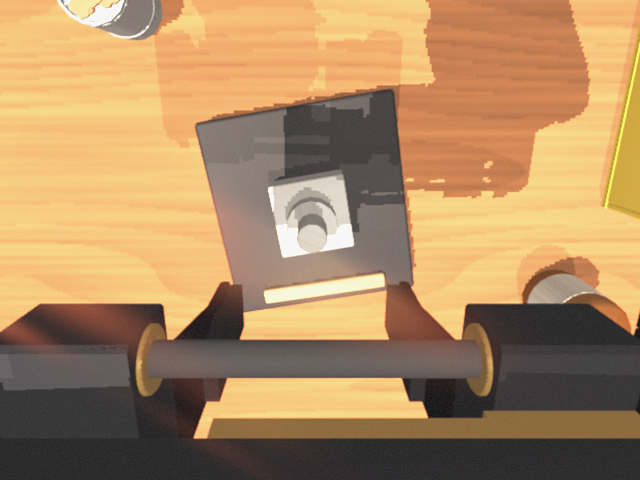

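Emit:
carry_out([
  [[-6, 0, 8], [0, 0, 0]],
  [[-14, 3, 15], [0, 0, 0]],
  [[-20, 6, 22], [0, 0, 0]],
  [[-22, 7, 25], [0, 0, 0]],
  [[-22, 7, 25], [0, 0, 0]],
  [[-20, 7, 22], [0, 0, 0]],
  [[-16, 5, 17], [0, 0, 0]],
  [[-10, 3, 11], [0, 0, 0]],
  [[-4, 1, 5], [0, 0, 0]],
  [[0, 0, 0], [0, 0, 0]],
  [[0, 0, 0], [0, 0, 0]],
  [[0, 0, 0], [0, 0, 0]],
], jaw=0.9)

```text
time_s: 19.05
tool_pos: [0.4064, 0.1675, 0.1454]
tool_rot: [-90.0, -0.0, 90.0]
force: [-0.4, -0.2, 0.5]
grip_width: 0.0784
```

```bash
python3 go.py .4075,.1675,.15,90 .4075,.1675,.025,90;python3 -c "
from cell import env
import cv2
cv2.imwrite('pics/w7.png',env.read_camera('wrist')[:,:,::-1])"; python3 look.py die_mid .055
```

```text
t 19.05 pos [0.4064 0.1675 0.1454] rot [-90.02  -0.    90.02] w 0.0784 F [-0.4 -0.2  0.5] q [-36.  -4.  10. 118.   1.  67.  63.]
.4075,.1675,.15,90 turn about tool y 0.0 | then shift tool mm [-0.  -4.6 -1.1]
.4075,.1675,.025,90 turn about tool y -0.0 | then shift tool mm [  0. 125.   0.]
top [(0.78, [309.0, 342.0]), (0.75, [146.0, 233.0])]
side [(0.73, [250.0, 306.0]), (0.46, [242.0, 192.0])]
['top'] [0.3637 0.0143] {'top': 0.8669392466545105}
['side'] [ 0.3249 -0.0341] {'side': 0.7513866424560547}
['top', 'side'] [0.3616 0.0126] {'top': 0.7986098527908325, 'side': 0.049696777015924454}
```

View pics/w7.png

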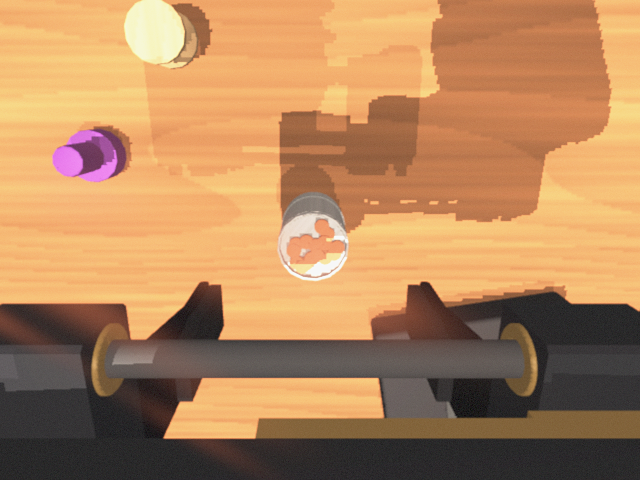

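Emit:
carry_out([
  [[0, 8, 0], [0, 0, 0]],
  [[0, 15, 0], [0, 0, 0]],
  [[0, 20, 0], [0, 0, 0]],
  [[0, 20, 0], [0, 0, 0]],
  [[0, 20, 0], [0, 0, 0]],
  [[0, 15, 0], [0, 0, 0]],
  [[0, 12, 0], [0, 0, 0]],
  [[0, 7, 0], [0, 0, 0]],
  [[0, 3, 0], [0, 0, 0]],
  [[0, 0, 0], [0, 0, 0]],
])

```text
time_s: 20.3
tool_pos: [0.406, 0.167, 0.0253]
tool_rot: [-90.0, 0.0, 90.0]
force: [-0.0, -0.1, 1.1]
grip_width: 0.0781
```

Emit:
carry_out([
  [[0, 0, 0], [0, 0, 0]],
  [[0, 0, 0], [0, 0, 0]],
  [[0, 0, 0], [0, 0, 0]],
  [[0, 0, 0], [0, 0, 0]],
  [[0, 0, 0], [0, 0, 0]],
  [[0, 0, 0], [0, 0, 0]],
], jaw=0, squeeze=35)

```text
time_s: 20.9
tool_pos: [0.406, 0.167, 0.0255]
tool_rot: [-90.0, -0.0, 90.0]
force: [-0.2, -0.1, 0.8]
grip_width: 0.0433
```

Emit:
carry_out([
  [[0, -4, 0], [0, 0, 0]],
  [[0, -10, 0], [0, 0, 0]],
  [[0, -18, 0], [0, 0, 0]],
  [[0, -22, 0], [0, 0, 0]],
  [[0, -22, 0], [0, 0, 0]],
  [[0, -18, 0], [0, 0, 0]],
  [[0, -10, 0], [0, 0, 0]],
  [[0, -4, 0], [0, 0, 0]],
  [[0, 0, 0], [0, 0, 0]],
])

```text
time_s: 21.8
tool_pos: [0.4059, 0.167, 0.1336]
tool_rot: [-90.0, -0.0, 90.0]
force: [0.1, -0.5, -2.0]
grip_width: 0.0433
```

```bash
python3 go.py .565,-.1045,.133,90 .565,-.1045,.034,90
```

```text
t 21.8 pos [0.4059 0.167  0.1336] rot [-9.002e+01 -2.000e-02  8.999e+01] w 0.0433 F [ 0.1 -0.5 -2. ] q [-36.  -4.  10. 118.   1.  65.  63.]
.565,-.1045,.133,90 turn about tool y -0.0 | then shift tool mm [-271.5    0.6 -159.1]
.565,-.1045,.034,90 turn about tool y -0.0 | then shift tool mm [ 0. 99.  0.]
```

Emit:
carry_out([
  [[-8, 0, -10], [0, 0, 0]],
  [[-18, 0, -18], [0, 0, 0]],
  [[-28, 0, -20], [0, 0, 0]],
  [[-32, 0, -20], [0, 0, 0]],
  [[-34, 0, -20], [0, 0, 0]],
  [[-34, 0, -18], [0, 0, 0]],
  [[-34, 0, -16], [0, 0, 0]],
  [[-32, 0, -14], [0, 0, 0]],
  [[-26, 0, -12], [0, 0, 0]],
  [[-16, 0, -7], [0, 0, 0]],
  [[-9, 0, -4], [0, 0, 0]],
  [[0, 0, 0], [0, 0, 0]],
])

```text
time_s: 23.0
tool_pos: [0.5646, -0.1062, 0.1324]
tool_rot: [-89.9, 0.1, 89.8]
force: [-0.2, -0.3, -1.9]
grip_width: 0.0435
```

Emit:
carry_out([
  [[0, 0, 0], [0, 0, 0]],
  [[0, 0, 0], [0, 0, 0]],
])

```text
time_s: 23.2
tool_pos: [0.5646, -0.1025, 0.133]
tool_rot: [-90.0, -0.1, 90.1]
force: [-0.3, -0.8, -1.4]
grip_width: 0.0434
```

```bash
python3 go.py .565,-.1045,.133,90 .565,-.1045,.034,90;python3 -c "
from cell import env
import cv2
cv2.imwrite('pics/w8.png',env.read_camera('wrist')[:,:,::-1])"
```

```text
t 23.2 pos [ 0.5646 -0.1025  0.133 ] rot [-8.996e+01 -5.000e-02  9.010e+01] w 0.0434 F [-0.3 -0.8 -1.4] q [-16.  13.  27. 102.  -7.  67. 103.]
.565,-.1045,.133,90 turn about tool y 0.1 | then shift tool mm [-2.   0.  -0.4]
.565,-.1045,.034,90 turn about tool y -0.0 | then shift tool mm [ 0. 99.  0.]
```

View pics/w8.png

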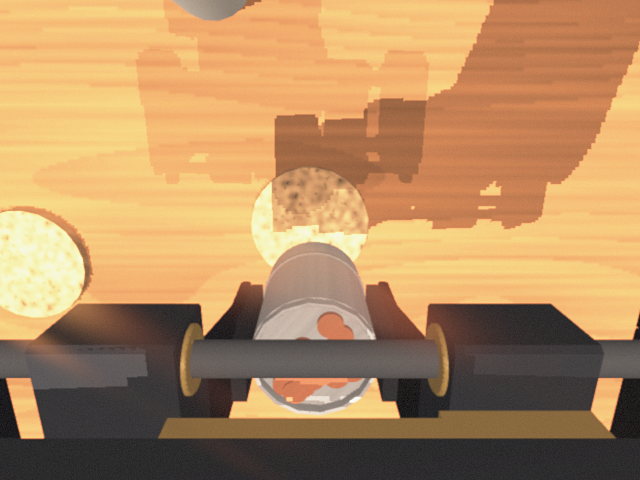

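Emit:
carry_out([
  [[0, 8, 0], [0, 0, 0]],
  [[0, 14, 0], [0, 0, 0]],
  [[0, 18, 0], [0, 0, 0]],
  [[0, 18, 0], [0, 0, 0]],
  [[0, 14, 0], [0, 0, 0]],
  [[0, 10, 0], [0, 0, 0]],
  [[0, 6, 0], [0, 0, 0]],
  [[0, 4, 0], [0, 0, 0]],
  [[0, 2, 0], [0, 0, 0]],
  [[0, 0, 0], [0, 0, 0]],
  [[0, 0, 0], [0, 0, 0]],
])

```text
time_s: 24.35
tool_pos: [0.5653, -0.1041, 0.0399]
tool_rot: [-90.1, -0.0, 90.0]
force: [0.7, 0.2, -1.2]
grip_width: 0.0436
```

```bash
python3 go.py .565,-.1045,.0335,90
```

```text
t 24.35 pos [ 0.5653 -0.1041  0.0399] rot [-90.06  -0.    89.99] w 0.0436 F [ 0.7  0.2 -1.2] q [-14.  20.  26. 106. -10.  56. 106.]
.565,-.1045,.0335,90 turn about tool y -0.0 | then shift tool mm [-0.4  6.4  0.3]
```

Emit:
carry_out([
  [[0, 2, 0], [0, 0, 0]],
  [[0, 2, 0], [0, 0, 0]],
  [[0, 1.5, 0], [0, 0, 0]],
  [[0, 0.5, 0], [0, 0, 0]],
  [[0, 0, 0], [0, 0, 0]],
  [[0, 0.7, 0], [0, 0, 0]],
  [[0, 0, 0], [0, 0, 0]],
])

```text
time_s: 25.05
tool_pos: [0.5649, -0.1041, 0.0335]
tool_rot: [-90.0, -0.0, 90.0]
force: [-2.6, 0.2, 5.6]
grip_width: 0.0434
```

Emit:
carry_out([
  [[0, 0, 0], [0, 0, 0]],
  [[0, 0, 0], [0, 0, 0]],
  [[0, 0, 0], [0, 0, 0]],
  [[0, -2, 0], [0, 0, 0]],
  [[0, -10, 0], [0, 0, 0]],
  [[0, -20, 0], [0, 0, 0]],
  [[0, -35, 0], [0, 0, 0]],
  [[0, -40, 0], [0, 0, 0]],
  [[0, -35, 0], [0, 0, 0]],
  [[0, -20, 0], [0, 0, 0]],
  [[0, -8, 0], [0, 0, 0]],
  [[0, 0, 0], [0, 0, 0]],
], jaw=0.85)

```text
time_s: 26.25
tool_pos: [0.5655, -0.1042, 0.204]
tool_rot: [-90.1, -0.0, 90.0]
force: [0.1, 0.4, -0.5]
grip_width: 0.0738
```

```bash
python3 go.py .3690,-.3180,.2,90 .369,-.318,.01,90;python3 -c "
from cell import env
import cv2
cv2.imwrite('pics/w9.png',env.read_camera('wrist')[:,:,::-1])"
```

```text
t 26.25 pos [ 0.5655 -0.1042  0.204 ] rot [-9.015e+01 -1.000e-02  8.999e+01] w 0.0738 F [ 0.1  0.4 -0.5] q [-17.  10.  28.  97.  -5.  74. 102.]
.3690,-.3180,.2,90 turn about tool y -0.0 | then shift tool mm [-213.8    4.   196.5]
.369,-.318,.01,90 turn about tool y -0.0 | then shift tool mm [  0. 190.   0.]
```

View pics/w9.png

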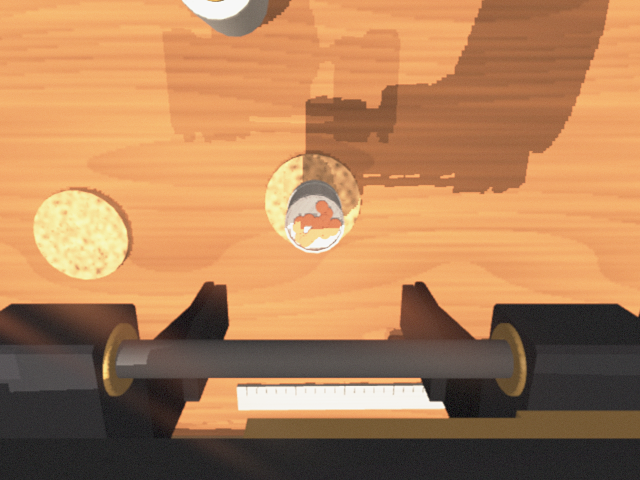

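Emit:
carry_out([
  [[0, 0, 0], [0, 6, 0]],
  [[0, 0, 0], [0, 8, 0]],
  [[0, 0, 0], [0, 8, 0]],
  [[0, 0, 0], [0, 8, 0]],
  [[0, 0, 0], [0, 8, 0]],
  [[0, 0, 0], [0, 8, 0]],
  [[0, 0, 0], [0, 8, 0]],
  [[0, 0, 0], [0, 8, 0]],
  [[0, 0, 0], [0, 8, 0]],
  [[0, 0, 0], [0, 0, 0]],
], jaw=1)

```text
time_s: 27.3
tool_pos: [0.5638, -0.1039, 0.2007]
tool_rot: [-89.9, 0.2, 20.0]
force: [-0.5, -0.1, -0.0]
grip_width: 0.0871
```

```bash
python3 go.py .3690,-.3180,.2,20 .369,-.318,.01,20
```

```text
t 27.3 pos [ 0.5638 -0.1039  0.2007] rot [-89.95   0.18  19.97] w 0.0871 F [-0.5 -0.1 -0. ] q [-23.  11.  34.  97.  -6.  74.  33.]
.3690,-.3180,.2,20 turn about tool y -0.0 | then shift tool mm [-256.3    0.7 -134.5]
.369,-.318,.01,20 turn about tool y -0.0 | then shift tool mm [  0. 190.   0.]
```

Emit:
carry_out([
  [[-12, 0, -7], [0, 0, 0]],
  [[-26, 0, -13], [0, 0, 0]],
  [[-32, 0, -17], [0, 0, 0]],
  [[-34, 0, -18], [0, 0, 0]],
  [[-34, 0, -18], [0, 0, 0]],
  [[-34, 0, -18], [0, 0, 0]],
  [[-32, 0, -17], [0, 0, 0]],
  [[-26, 0, -13], [0, 0, 0]],
  [[-17, 0, -9], [0, 0, 0]],
  [[-9, 0, -4], [0, 0, 0]],
  [[0, 0, 0], [0, 0, 0]],
  [[0, 0, 0], [0, 0, 0]],
])

```text
time_s: 28.5
tool_pos: [0.3705, -0.3167, 0.2024]
tool_rot: [-90.0, -0.0, 20.1]
force: [0.0, -0.2, 0.5]
grip_width: 0.0871
```

Emit:
carry_out([
  [[0, 10, 0], [0, 0, 0]],
  [[0, 20, 0], [0, 0, 0]],
  [[0, 20, 0], [0, 0, 0]],
  [[0, 15, 0], [0, 0, 0]],
  [[0, 10, 0], [0, 0, 0]],
  [[0, 5, 0], [0, 0, 0]],
  [[0, 0, 0], [0, 0, 0]],
  [[0, 0, 0], [0, 0, 0]],
])

```text
time_s: 29.3
tool_pos: [0.3706, -0.3176, 0.123]
tool_rot: [-90.0, -0.0, 20.0]
force: [-0.2, 0.0, 0.3]
grip_width: 0.0872
```

```bash
python3 go.py .3690,-.3180,.12,20 .369,-.318,.01,20;python3 -c "
from cell import env
import cv2
cv2.imwrite('pics/w10.png',env.read_camera('wrist')[:,:,::-1])"
```

```text
t 29.3 pos [ 0.3706 -0.3176  0.123 ] rot [-9.003e+01 -2.000e-02  2.001e+01] w 0.0872 F [-0.2  0.   0.3] q [ -9.   3.  48. 114.  -2.  64.  60.]
.3690,-.3180,.12,20 turn about tool y 0.0 | then shift tool mm [-1.6  3.   0.2]
.369,-.318,.01,20 turn about tool y -0.0 | then shift tool mm [  0. 110.   0.]
```

View pics/w10.png

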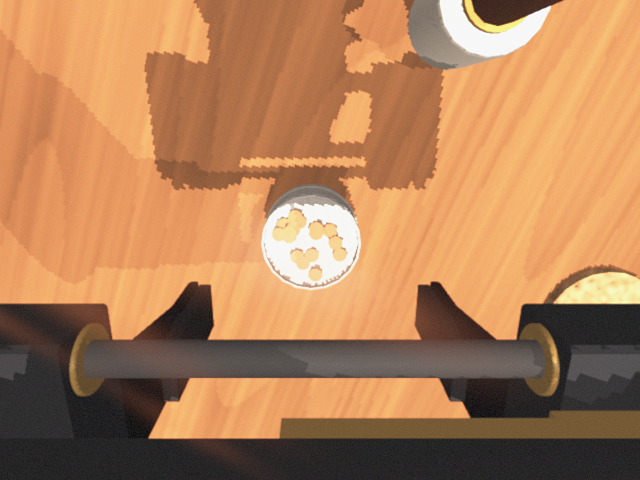

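Emit:
carry_out([
  [[-1.4, 10, 0.3], [0, 0, 0]],
  [[0, 16, 0], [0, 0, 0]],
  [[0, 18, 0], [0, 0, 0]],
  [[0, 18, 0], [0, 0, 0]],
  [[0, 16, 0], [0, 0, 0]],
  [[0, 13, 0], [0, 0, 0]],
  [[0, 10, 0], [0, 0, 0]],
  [[0, 8, 0], [0, 0, 0]],
  [[0, 5, 0], [0, 0, 0]],
  [[0, 1, 0], [0, 0, 0]],
  [[0, 0, 0], [0, 0, 0]],
])

```text
time_s: 30.45
tool_pos: [0.3688, -0.3179, 0.0078]
tool_rot: [-90.0, -0.0, 20.0]
force: [-0.8, 0.3, 0.2]
grip_width: 0.087
```

Emit:
carry_out([
  [[0, 0, 0], [0, 0, 0]],
  [[0, 0, 0], [0, 0, 0]],
  [[0, 0, 0], [0, 0, 0]],
  [[0, 0, 0], [0, 0, 0]],
  [[0, 0, 0], [0, 0, 0]],
  [[0, 0, 0], [0, 0, 0]],
], jaw=0, squeeze=35)

```text
time_s: 31.05
tool_pos: [0.3688, -0.3177, 0.0078]
tool_rot: [-90.0, -0.0, 20.0]
force: [-0.0, 0.5, 1.8]
grip_width: 0.0614
```

Emit:
carry_out([
  [[0, -4, 0], [0, 0, 0]],
  [[0, -10, 0], [0, 0, 0]],
  [[0, -18, 0], [0, 0, 0]],
  [[0, -18, 0], [0, 0, 0]],
  [[0, -14, 0], [0, 0, 0]],
  [[0, -10, 0], [0, 0, 0]],
  [[0, -4, 0], [0, 0, 0]],
  [[0, 0, 0], [0, 0, 0]],
  [[0, 0, 0], [0, 0, 0]],
])

```text
time_s: 31.95
tool_pos: [0.3683, -0.3173, 0.0851]
tool_rot: [-90.0, 0.0, 20.0]
force: [0.6, 0.3, -1.1]
grip_width: 0.0613
```

```bash
python3 go.py .596,-.312,.086,20 .596,-.312,.017,20
```

```text
t 31.95 pos [ 0.3683 -0.3173  0.0851] rot [-8.995e+01  3.000e-02  1.999e+01] w 0.0613 F [ 0.6  0.3 -1.1] q [ -8.   6.  48. 117.  -5.  59.  63.]
.596,-.312,.086,20 turn about tool y -0.0 | then shift tool mm [215.8  -0.9 -72.9]
.596,-.312,.017,20 turn about tool y -0.0 | then shift tool mm [ 0. 69.  0.]
```

Emit:
carry_out([
  [[8, 0, -3], [0, 0, 0]],
  [[18, 0, -6], [0, 0, 0]],
  [[26, 0, -9], [0, 0, 0]],
  [[30, 0, -10], [0, 0, 0]],
  [[30, 0, -10], [0, 0, 0]],
  [[30, 0, -10], [0, 0, 0]],
  [[28, 0, -9], [0, 0, 0]],
  [[22, 0, -8], [0, 0, 0]],
  [[15, 0, -5], [0, 0, 0]],
  [[9, 0, -3], [0, 0, 0]],
  [[0, 0, 0], [0, 0, 0]],
  [[0, 0, 0], [0, 0, 0]],
])

```text
time_s: 33.15
tool_pos: [0.5957, -0.3127, 0.0849]
tool_rot: [-90.0, 0.1, 20.0]
force: [-0.2, 0.0, -2.3]
grip_width: 0.0614
```

Emit:
carry_out([
  [[0, 0, 0], [0, 0, 0]],
  [[0, 0, 0], [0, 0, 0]],
])

```text
time_s: 33.35
tool_pos: [0.5958, -0.3128, 0.0858]
tool_rot: [-90.0, -0.0, 19.9]
force: [-0.9, -0.3, -2.3]
grip_width: 0.0615
```

```bash
python3 go.py .596,-.312,.086,20 .596,-.312,.017,20;python3 -c "
from cell import env
import cv2
cv2.imwrite('pics/w11.png',env.read_camera('wrist')[:,:,::-1])"
```

```text
t 33.35 pos [ 0.5958 -0.3128  0.0858] rot [-8.998e+01 -1.000e-02  1.992e+01] w 0.0615 F [-0.9 -0.3 -2.3] q [ -5.  31.  41.  90. -22.  67.  61.]
.596,-.312,.086,20 turn about tool y -0.1 | then shift tool mm [ 0.5 -0.2  0.7]
.596,-.312,.017,20 turn about tool y -0.0 | then shift tool mm [ 0. 69.  0.]
```

View pics/w11.png

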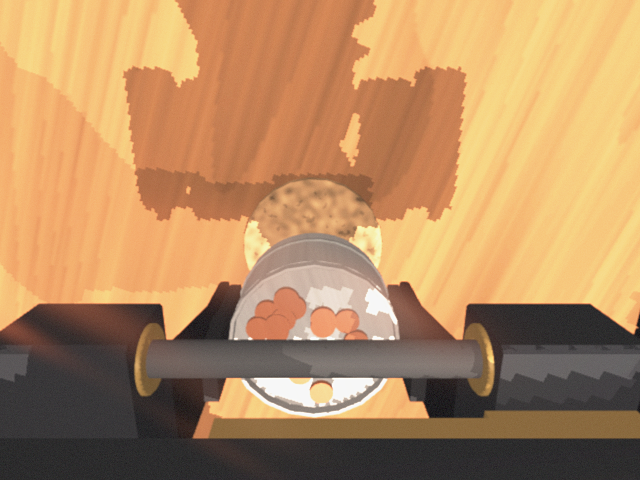

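Emit:
carry_out([
  [[0.3, 6, 0.4], [0, 0, 0]],
  [[0, 10, 0], [0, 0, 0]],
  [[0, 14, 0], [0, 0, 0]],
  [[0, 12, 0], [0, 0, 0]],
  [[0, 9, 0], [0, 0, 0]],
  [[0, 6, 0], [0, 0, 0]],
  [[0, 4, 0], [0, 0, 0]],
  [[0, 3, 0], [0, 0, 0]],
  [[0, 1, 0], [0, 0, 0]],
  [[0, 0, 0], [0, 0, 0]],
  [[0, 0, 0], [0, 0, 0]],
])

```text
time_s: 34.5
tool_pos: [0.597, -0.3121, 0.0211]
tool_rot: [-90.0, -0.0, 20.0]
force: [0.3, -1.0, -2.0]
grip_width: 0.0613
```

```bash
python3 go.py .596,-.312,.0158,20
```

```text
t 34.5 pos [ 0.597  -0.3121  0.0211] rot [-9.003e+01 -4.000e-02  1.999e+01] w 0.0613 F [ 0.3 -1.  -2. ] q [ -3.  35.  39.  92. -24.  61.  62.]
.596,-.312,.0158,20 turn about tool y -0.0 | then shift tool mm [-0.9  5.3  0.5]
```

Emit:
carry_out([
  [[-0.5, 2, 0], [0, 0, 0]],
  [[0, 1.5, 0], [0, 0, 0]],
  [[0, 1.2, 0], [0, 0, 0]],
  [[0, 0.6, 0], [0, 0, 0]],
  [[0, 0, 0], [0, 0, 0]],
  [[0, 0.6, 0], [0, 0, 0]],
  [[0, 0, 0], [0, 0, 0]],
])

```text
time_s: 35.2
tool_pos: [0.5963, -0.3121, 0.0159]
tool_rot: [-90.0, -0.0, 20.0]
force: [-4.0, 2.5, 6.8]
grip_width: 0.0618
```

Contact. Release, rise to pass over the maul.

Emit:
carry_out([
  [[0, 0, 0], [0, 0, 0]],
  [[0, 0, 0], [0, 0, 0]],
  [[0, 0, 0], [0, 0, 0]],
  [[0, 0, 0], [0, 0, 0]],
  [[0, -2, 0], [0, 0, 0]],
  [[0, -10, 0], [0, 0, 0]],
  [[0, -20, 0], [0, 0, 0]],
  [[0, -35, 0], [0, 0, 0]],
  [[0, -45, 0], [0, 0, 0]],
  [[0, -45, 0], [0, 0, 0]],
  [[0, -35, 0], [0, 0, 0]],
  [[0, -15, 0], [0, 0, 0]],
], jaw=1)

```text
time_s: 36.4
tool_pos: [0.5976, -0.3136, 0.2271]
tool_rot: [-90.3, -0.3, 20.0]
force: [-0.0, -0.4, -1.2]
grip_width: 0.087
```

Emit:
carry_out([
  [[0, 0, 0], [0, 0, 0]],
  [[0, 0, 0], [0, 0, 0]],
], jaw=0.7)

```text
time_s: 36.6
tool_pos: [0.5958, -0.3117, 0.2204]
tool_rot: [-89.9, 0.1, 20.0]
force: [0.5, -0.4, -0.8]
grip_width: 0.0776
```

```bash
python3 go.py .4055,-.1655,.225,20 .4055,-.1655,.108,20;python3 -c "
from cell import env
import cv2
cv2.imwrite('pics/w12.png',env.read_camera('wrist')[:,:,::-1])"
```

```text
t 36.6 pos [ 0.5958 -0.3117  0.2204] rot [-8.992e+01  6.000e-02  1.999e+01] w 0.0776 F [ 0.5 -0.4 -0.8] q [ -6.  26.  44.  81. -18.  80.  58.]
.4055,-.1655,.225,20 turn about tool y -0.0 | then shift tool mm [-128.8   -4.6  202.5]
.4055,-.1655,.108,20 turn about tool y -0.0 | then shift tool mm [  0. 117.   0.]
```

View pics/w12.png

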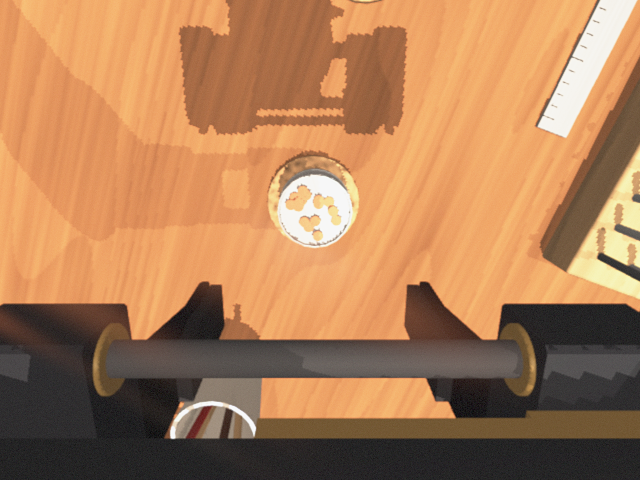

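Emit:
carry_out([
  [[-6, 0, 10], [0, 0, 0]],
  [[-12, 0, 18], [0, 0, 0]],
  [[-16, 0, 26], [0, 0, 0]],
  [[-18, 0, 28], [0, 0, 0]],
  [[-18, 0, 28], [0, 0, 0]],
  [[-18, 0, 28], [0, 0, 0]],
  [[-16, 0, 26], [0, 0, 0]],
  [[-12, 0, 18], [0, 0, 0]],
  [[-8, 0, 13], [0, 0, 0]],
  [[-5, 0, 7], [0, 0, 0]],
  [[0, 0, 0], [0, 0, 0]],
  [[0, 0, 0], [0, 0, 0]],
])

```text
time_s: 37.85
tool_pos: [0.4061, -0.1667, 0.2212]
tool_rot: [-90.0, 0.0, 20.0]
force: [-0.4, 0.3, -0.2]
grip_width: 0.0607
```

```bash
python3 go.py .4055,-.1655,.225,20 .4055,-.1655,.108,20;python3 -c "
from cell import env
import cv2
cv2.imwrite('pics/w13.png',env.read_camera('wrist')[:,:,::-1])"
```

```text
t 37.85 pos [ 0.4061 -0.1667  0.2212] rot [-9.001e+01  4.000e-02  1.999e+01] w 0.0607 F [-0.4  0.3 -0.2] q [-24. -12.  39. 112.   8.  77.  32.]
.4055,-.1655,.225,20 turn about tool y -0.0 | then shift tool mm [-0.2 -3.8  1.3]
.4055,-.1655,.108,20 turn about tool y -0.0 | then shift tool mm [  0. 117.   0.]
```

View pics/w13.png

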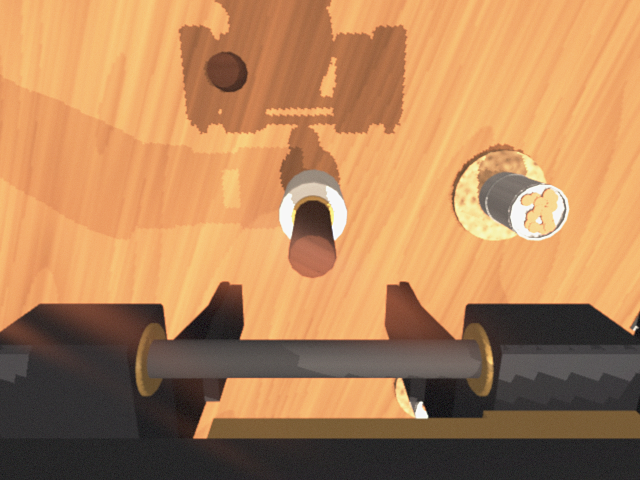

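Emit:
carry_out([
  [[0, 8, 1.3], [0, 0, 0]],
  [[0, 14, 0], [0, 0, 0]],
  [[0, 18, 0], [0, 0, 0]],
  [[0, 18, 0], [0, 0, 0]],
  [[0, 18, 0], [0, 0, 0]],
  [[0, 16, 0], [0, 0, 0]],
  [[0, 12, 0], [0, 0, 0]],
  [[0, 8, 0], [0, 0, 0]],
  [[0, 4, 0], [0, 0, 0]],
  [[0, 0, 0], [0, 0, 0]],
  [[0, 0, 0], [0, 0, 0]],
])

```text
time_s: 39.0
tool_pos: [0.406, -0.1654, 0.1062]
tool_rot: [-90.0, -0.0, 20.0]
force: [0.1, 0.2, 0.9]
grip_width: 0.0609
```

Emit:
carry_out([
  [[0, 0, 0], [0, 0, 0]],
  [[0, 0, 0], [0, 0, 0]],
  [[0, 0, 0], [0, 0, 0]],
  [[0, 0, 0], [0, 0, 0]],
  [[0, 0, 0], [0, 0, 0]],
  [[0, 0, 0], [0, 0, 0]],
], jaw=0, squeeze=50)

```text
time_s: 39.6
tool_pos: [0.4054, -0.1652, 0.1057]
tool_rot: [-90.0, 0.0, 20.0]
force: [-0.5, 0.2, 0.6]
grip_width: 0.0272
```

Emit:
carry_out([
  [[0, -4, 0], [0, 0, 0]],
  [[0, -10, 0], [0, 0, 0]],
  [[0, -18, 0], [0, 0, 0]],
  [[0, -24, 0], [0, 0, 0]],
  [[0, -24, 0], [0, 0, 0]],
  [[0, -20, 0], [0, 0, 0]],
  [[0, -14, 0], [0, 0, 0]],
  [[0, -6, 0], [0, 0, 0]],
  [[0, 0, 0], [0, 0, 0]],
  [[0, 0, 0], [0, 0, 0]],
])

```text
time_s: 40.6
tool_pos: [0.405, -0.1651, 0.225]
tool_rot: [-90.0, 0.1, 20.0]
force: [-0.2, -0.2, -4.7]
grip_width: 0.027
```

```bash
python3 go.py .5805,-.2085,.225,20 .5805,-.2085,.108,20
```

```text
t 40.6 pos [ 0.405  -0.1651  0.225 ] rot [-8.996e+01  6.000e-02  1.999e+01] w 0.027 F [-0.2 -0.2 -4.7] q [-25. -12.  38. 112.   8.  77.  31.]
.5805,-.2085,.225,20 turn about tool y -0.0 | then shift tool mm [ 150.1    0.  -100.8]
.5805,-.2085,.108,20 turn about tool y -0.0 | then shift tool mm [  0. 117.   0.]
```

Emit:
carry_out([
  [[6, 0, -4], [0, 0, 0]],
  [[12, 0, -8], [0, 0, 0]],
  [[16, 0, -11], [0, 0, 0]],
  [[19, 0, -13], [0, 0, 0]],
  [[21, 0, -14], [0, 0, 0]],
  [[21, 0, -14], [0, 0, 0]],
  [[19, 0, -13], [0, 0, 0]],
  [[16, 0, -11], [0, 0, 0]],
  [[12, 0, -8], [0, 0, 0]],
  [[8, 0, -5], [0, 0, 0]],
  [[0, 0, 0], [0, 0, 0]],
  [[0, 0, 0], [0, 0, 0]],
])

```text
time_s: 41.8
tool_pos: [0.5804, -0.2088, 0.2251]
tool_rot: [-90.0, 0.1, 20.0]
force: [-0.0, 0.4, -6.0]
grip_width: 0.0272
```

Emit:
carry_out([
  [[0, 8, 0], [0, 0, 0]],
  [[0, 14, 0], [0, 0, 0]],
  [[0, 18, 0], [0, 0, 0]],
  [[0, 18, 0], [0, 0, 0]],
  [[0, 16, 0], [0, 0, 0]],
  [[0, 12, 0], [0, 0, 0]],
  [[0, 8, 0], [0, 0, 0]],
  [[0, 5, 0], [0, 0, 0]],
  [[0, 2, 0], [0, 0, 0]],
  [[0, 0, 0], [0, 0, 0]],
  [[0, 0, 0], [0, 0, 0]],
  [[0, 0, 0], [0, 0, 0]],
])

```text
time_s: 43.0
tool_pos: [0.5815, -0.209, 0.1254]
tool_rot: [-90.0, -0.1, 20.0]
force: [-0.3, -0.5, -5.7]
grip_width: 0.0274
```

```bash
python3 go.py .5805,-.2085,.106,20 ;python3 -c "
from cell import env
import cv2
for c in ['side','wrist','top']: cv2.imwrite(f'pics/{c}14.png',env.read_camera(c)[:,:,::-1])"
```

```text
t 43.0 pos [ 0.5815 -0.209   0.1254] rot [-9.003e+01 -6.000e-02  1.999e+01] w 0.0274 F [-0.3 -0.5 -5.7] q [-17.  22.  43.  96. -16.  68.  50.]
.5805,-.2085,.106,20 turn about tool y -0.0 | then shift tool mm [-0.8 19.4  0.8]
```

View pics/side14.png

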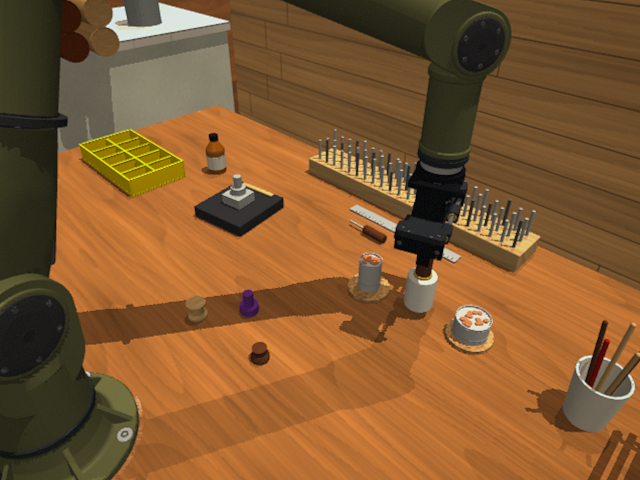

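View pics/wrist14.png

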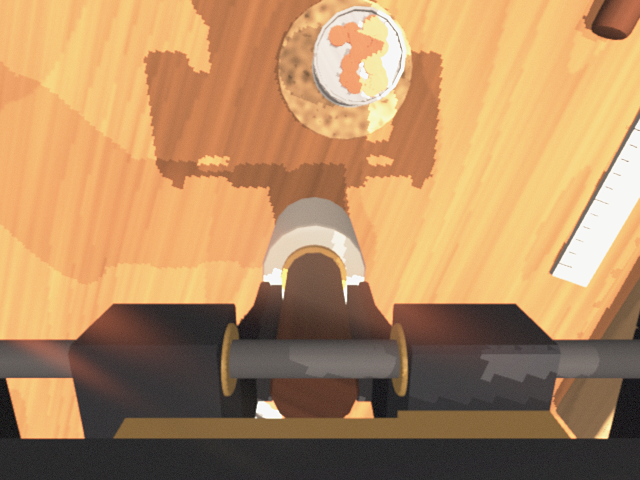

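Emit:
carry_out([
  [[-0.6, 4, 0.6], [0, 0, 0]],
  [[0, 5, 0], [0, 0, 0]],
  [[0, 4, 0], [0, 0, 0]],
  [[0, 3, 0], [0, 0, 0]],
  [[0, 2, 0], [0, 0, 0]],
  [[0, 1, 0], [0, 0, 0]],
  [[0, 0.3, 0], [0, 0, 0]],
  [[0, 0, 0], [0, 0, 0]],
  [[0, 0.4, 0], [0, 0, 0]],
  [[0, 0, 0], [0, 0, 0]],
])

```text
time_s: 44.15
tool_pos: [0.5802, -0.2086, 0.1058]
tool_rot: [-90.0, -0.0, 20.0]
force: [-3.4, 1.6, 3.3]
grip_width: 0.027
```

Emit:
carry_out([
  [[0, 0, 0], [0, 0, 0]],
  [[0, 0, 0], [0, 0, 0]],
  [[0, 0, 0], [0, 0, 0]],
  [[0, 0, 0], [0, 0, 0]],
  [[0, -3, 0], [0, 0, 0]],
  [[0, -10, 0], [0, 0, 0]],
  [[0, -20, 0], [0, 0, 0]],
  [[0, -35, 0], [0, 0, 0]],
  [[0, -40, 0], [0, 0, 0]],
  [[0, -30, 0], [0, 0, 0]],
  [[0, -15, 0], [0, 0, 0]],
  [[0, 0, 0], [0, 0, 0]],
], jaw=0.7)

```text
time_s: 45.35
tool_pos: [0.5814, -0.2092, 0.2606]
tool_rot: [-90.1, -0.2, 20.0]
force: [-0.2, 0.0, -0.6]
grip_width: 0.0607
```

Emit:
carry_out([
  [[0, -5, 10], [0, 0, 0]],
  [[0, 0, 20], [0, 0, 0]],
  [[0, 0, 30], [0, 0, 0]],
  [[0, 0, 36], [0, 0, 0]],
  [[0, 0, 36], [0, 0, 0]],
  [[0, 0, 36], [0, 0, 0]],
  [[0, 0, 30], [0, 0, 0]],
  [[0, 0, 20], [0, 0, 0]],
  [[0, 0, 10], [0, 0, 0]],
  [[0, 0, 0], [0, 0, 0]],
  [[0, 0, 0], [0, 0, 0]],
])

```text
time_s: 46.45
tool_pos: [0.5022, 0.0048, 0.2625]
tool_rot: [-90.0, 0.1, 19.9]
force: [-0.2, -0.4, -1.2]
grip_width: 0.0607
```

```bash
python3 go.py; python3 det.py; python3 -c "
import cv2,pickle
o,i=pickle.load(open('det.pkl','rb'))
for c in i: cv2.imwrite(f'pics/{c}15.png',i[c][:,:,::-1])"
```

```text
t 46.45 pos [0.5022 0.0048 0.2625] rot [-9.004e+01  6.000e-02  1.994e+01] w 0.0607 F [-0.2 -0.4 -1.2] q [-40.  -2.  35. 101.   1.  80.  16.]
top slab [(0.56, [166.0, 241.0], 5526), (0.43, [372.0, 222.0], 292)]
top coaster_a [(0.83, [460.0, 221.0], 438), (0.73, [377.0, 236.0], 479), (0.54, [159.0, 238.0], 664)]
top coaster_b [(0.83, [460.0, 221.0], 438), (0.73, [377.0, 236.0], 479), (0.54, [159.0, 238.0], 664)]
top block_mid [(0.72, [147.0, 204.0], 366)]
top die_mid [(0.9, [147.0, 235.0], 348)]
top tall_tin_mid [(0.83, [372.0, 226.0], 289)]
top short_tin_mid [(0.91, [474.0, 209.0], 1042), (0.61, [420.0, 217.0], 957), (0.45, [459.0, 224.0], 404)]
top maul_mid [(0.82, [419.0, 217.0], 919), (0.21, [370.0, 225.0], 264)]
top creaser_mid [(0.74, [148.0, 202.0], 270)]
top awl_mid [(0.57, [308.0, 159.0], 312)]
side slab [(0.72, [238.0, 212.0], 2229), (0.59, [474.0, 327.0], 1347)]
side coaster_a [(0.76, [467.0, 347.0], 616), (0.73, [365.0, 293.0], 656)]
side coaster_b [(0.76, [467.0, 347.0], 616), (0.73, [365.0, 293.0], 656)]
side block_mid [(0.69, [236.0, 199.0], 384)]
side die_mid [(0.69, [250.0, 306.0], 407), (0.64, [238.0, 187.0], 225), (0.64, [467.0, 343.0], 532)]
side tall_tin_mid [(0.76, [369.0, 271.0], 839)]
side short_tin_mid [(0.62, [471.0, 326.0], 1268)]
side maul_mid [(0.9, [422.0, 284.0], 1823)]
side creaser_mid [(0.5, [257.0, 192.0], 147)]
side awl_mid [(0.78, [371.0, 231.0], 277)]
```

View pics/top15.png

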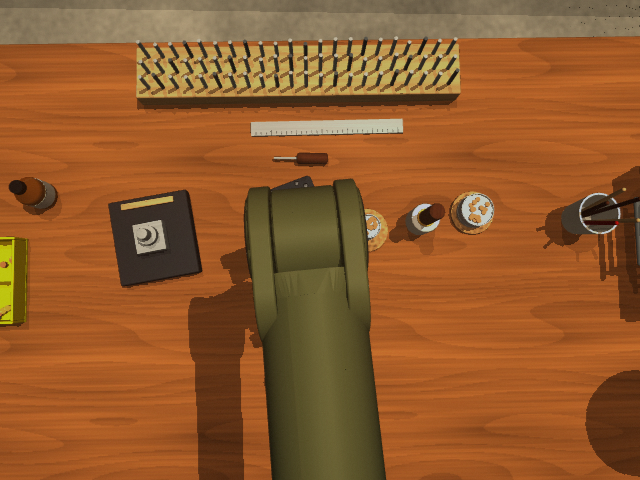

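View pics/side15.png

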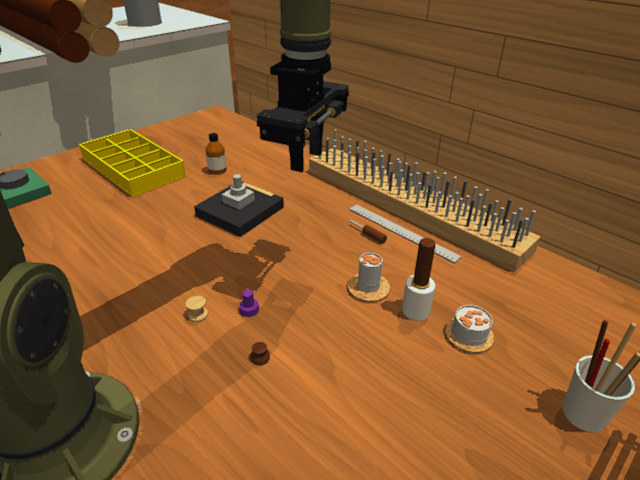

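```bash
cat > fin.py <<'E'
from fit import *
out,ims=pickle.load(open('det.pkl','rb'))
for n,z,ix in [('die_mid',.055,{'top':0,'side':1}),('short_tin_mid',.008,{'top':0,'side':0}),('maul_mid',0,{'top':0,'side':0}),('tall_tin_mid',.008,{'side':0})]:
    for c,i in ix.items():
        p,io=fit({c:out[c,n][i][1]},n,z); print(n,c,np.round(p,4),round(io[c],2))
E
python3 fin.py
```

```text
die_mid top [0.5582 0.3033] 0.93
die_mid side [0.5555 0.2997] 0.86
short_tin_mid top [ 0.5978 -0.3111] 0.97
short_tin_mid side [ 0.5954 -0.3134] 0.95
maul_mid top [ 0.5812 -0.2072] 0.94
maul_mid side [ 0.5786 -0.2098] 0.94
tall_tin_mid side [ 0.5651 -0.105 ] 0.96
```

```bash
python3 -c "
from cell import env
print(env.sign_off())"
```

```text
the job is handed in; nothing more can be done
None
```

The bench is set up as asked, and I handed the job in at about 47 s of the 134 s allowed. The hand-in gave no verdict, so the checks below are mine.

- **Block and die:** The steel block is on the middle of the slab. The steel die stands upright, stem up, on the block.
- **Tins:** The slab is on the left, so the left coaster is the nearer one and holds the tall tin. The short tin is on the right coaster. Both stayed upright throughout.
- **Maul:** It stands on its head on the bench between the two coasters.

**Last checks:** I fitted each part's outline in the last top and side pictures and compared it with its goal as seen by the same camera:

| Part | Distance from its goal | Limit |
|---|---|---|
| Die, from the block's centre | about 3 mm | 10 mm |
| Block, from the slab's centre | about 1.5 mm in the top view | 15 mm |
| Tall tin | about 1 mm | 13 mm |
| Short tin | about 2 mm | 13 mm |
| Maul, from half-way | about 1 mm | 15 mm |

- **Undisturbed items:** In the last pictures the creaser and awl lie where they did at the start, and the gripper is clear of everything.
- **Disagreements:** The two cameras differ by 2–4 mm, roughly the stated calibration error.
- **Weaker checks:** The arm hid the tall tin from the top camera at the end, so I checked it only in the side picture. The block's position was fitted before the die went on it; its side-view fit then was poor, about 3 mm off. My first fit of the placed die picked up the purple look-alike, so I discarded it and used the final fit.

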